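Emergency release of a locked microcentrifuge lid

ROBOT

A 6-joint arm with a two-finger parallel gripper is mounted at the origin on the work surface. World frame = base frame: x ahead of the robot, y to its left, z up, the work surface at z = 0. Lengths are in m, angles in degrees, forces in N, time in s.
With the tool pointing down it reaches from about 0.25 to 0.725 m from the base axis. Payload 9.7 kg.
Tool frame: the origin (TCP) lies on the centre line of the jaws, within the pads' length; the fingertips stand 19 mm ahead of it and the grasp point (between the pads) is the TCP (bot.tcp_to_tips is the z of the fingertips in the tool frame, in m); z points along the fingers, y is the line along which they close (so a half turn about z gives the same grasp; the last joint's range is limited). The gripper opens to 85 mm and grips with 20 to 120 N. Pads are 22 mm wide; open, the fingers measure 114 mm over their backs; the gripper's body (76 mm by 85 mm) begins 54 mm behind the grasp point. The pads swing forward as they close: fully open they stand 13 mm farther back than shut.
Start: joints at [-64.4, 4.979, 10.078, 95.1, 0, 90], TCP at [0.238, -0.496, 0.25] pointing down, gripper open.
Joint ranges: [-179.16, 179.16], [-48.56, 103.87], [-65.8, 70.77], [-126.05, 130.52], [-82.76, 87.17], [-180, 180]. Speed limits (degrees/s): [127.2, 127.2, 147.25, 180, 180, 180].

INTERFACE

Orientations are given as [roll, pitch, yaw] about the fixed x, y, z axes, in that order (R = Rz(yaw) Ry(pitch) Rx(roll)).
In Python, from workcell import bot gives the robot as it stands. The module is installed in compiled form; this text tells all that it offers.
- The arm moves only by the tool play_rows, never from a script. Its argument "increments" is a list of rows, each an object with "slide": the shift along the tool's x, y, z in mm, a list of three; "angular": the turn, a rotation vector about the tool's x, y, z in degrees, a list of three; "claw": the opening, from -1 (shut) to 1 (fully open). In form: [{"slide": [x, y, z], "angular": [rx, ry, rz], "claw": claw}, ...]. A call has 1 to 8 rows; each row shifts and turns the commanded pose from where the row before left it, along the tool's axes as they then stand; what a row does not reach is not made up. A row lasts 1/10 s, in which the tool goes at most 50 mm and 8.59 degrees, less where a joint would pass 70% of its speed; a pose out of reach is approached as far as the arm can. A call is refused whole if a number of a shift passes 50 or a number of a turn 8.59, either way. A call with a gripper value outside its range is refused whole. The fingers move at their own pace and stop on an object; "squeeze" is the grip in N (left out, the last holds). Time passes only in rows, so rows that do not move let the fingers close. It gives the time, the measured TCP pose, the force, the opening and the grip force at its end, in the units of the state.
- bot.get_obs(): the state, without advancing time (a new reading comes with each control period).
- bot.camera(name): name is "side" or "top" or "wrist"; returns the picture (480x640x3 uint8, red, green, blue); there is no depth.
- bot.camera_info(name): a dict with "fovy" (degrees; the focal length in pixels is half the picture's height over the tangent of half this angle, whatever the lens; pixels are square), "cx", "cy" (the principal point, pixels), "k1" (the pictures are not rectified: a ray, as slopes to the right and down, at radius r is drawn at 1 + k1 r^2 times it, then the intrinsics apply), "R" (3x3) and "t" (3): a world point X has camera coordinates R X + t. Camera axes: x right, y down, z forward; pixel columns grow to the right and rows downward; lengths in m; the calibration is good to about 2 mm. A picture is of the moment at which its call begins: read the wrist's pose just before it. camera_info takes no time and is no camera call; for the wrist camera it gives the pose at the moment of the call.
- bot.job_done(): hands the job in; it is judged then, once.
The state is a dict: "time": time; "q": joint angles; "qd": joint speeds; "joint_efforts": joint torques, N m; "ee_pos": TCP position; "tcp_rot": TCP orientation; "wrist_force": force on the tool from outside, world axes, zero at the start; "torque": the same for the moment, N m; "opening": finger opening in m; "grasp_force": force on a finger pad.
Only numpy, scipy, OpenCV 4.12 (cv2) and the standard library are available. Lean on these libraries where they do the work, as an engineer would, in place of code of your own. Each camera call takes 0.05 s, during which the arm holds its last target. There are 200 camera calls.

TASK

The power is out and the microcentrifuge has kept its lid locked. Take the release rod out of the white tube rack and push its tip straight into the small hole in the sloping front panel until the catch behind it lets go and the lid springs ajar. Then stand the rod back in a free place of that rack, fully home, and raise the lid until it stands fully open, without disturbing the sample tubes, the bottle or the tip box.

Things in the scene. Friction and masses are not known exactly. Their poses are not given: they have to be found in the camera images.
- centrifuge: White and grey bench microcentrifuge, fixed, 240 mm deep (its x, front to back), 226 mm wide (y, to the left of one looking from front to back), 123 mm high. Origin: centre of its underside. Its front 85 mm is a grey panel sloping 30 degrees, 41 mm high at the front edge, 90 mm at the lid. A display and a knob (11 mm high) are at the panel's left, the release hole at its right.
- release_hole (a point): Centre of the mouth of the round release hole, 14 mm wide, flush with the panel (6 mm thick). z points straight out of the panel (up and to the front, 30 degrees from vertical), x up the slope. The catch's steel tail lies 15 mm in from the mouth; the lid is freed with the tip 21 mm in, and the stop is at 26 mm. Pushing takes 5 N at first, 9 N at the stop; it springs back when let go.
- latch (a joint): Angle of the catch behind the hole: 0 at rest, lets the lid go at about 0.15 rad, stop at 0.28 rad.
- lid (a joint): Opening angle of the lid about its level rear hinge, rad: 0 shut and locked, 1.4 fully open (stop). Once freed it springs by itself to about 0.5; from there it stays where it is left, and takes 1 to 4 N at the lip to raise.
- lid_hinge (a point): Middle of the lid's hinge axis, at (0.108, 0, 0.093) in the centrifuge's frame, turned like the centrifuge; the hinge axis lies along y.
- lid_lip (a point): Centre of the white lip in the middle of the lid's front edge: 28 mm front to back (its x), 80 mm wide (y), 7 mm thick (z), 171 mm in front of the hinge axis and, lid shut, 4 mm above it. Its front half overhangs the panel; fingers fit under it from the front once the lid is ajar. Its frame is the centrifuge's when shut and turns with the lid.
- rod_grip (a point): Centre of the release rod's handle: black plastic, 64 mm tall (rod's z), 24 mm wide (rod's y), 16 mm thick (rod's x). The loose rod, 144 mm long and about 80 g, stands upright in the rack with the handle's underside (32 mm below this point) on the rack's top plate.
- rod_tip (a point): Rounded lower tip of the rod's steel shank, 10 mm thick and 80 mm long below the handle; 112 mm straight below the handle's centre. The rod's z points from the tip to the handle.
- rod_rack: White two-deck tube rack, fixed, 70 mm (its x) by 150 mm (y); top plate 8 mm thick, its top 90 mm high; base plate 6 mm. Origin: centre of its underside. Four 13 mm holes at x = -17 or 17, y = -50 or -16 mm, free but for the rod; four capped tubes, 14 mm above the plate, fill the places at y = 22 and 52 mm.
- rack_place (a point): The place in which the rod stands at the start: centre of that hole at the top face of the top plate, (-0.017, -0.050, 0.090) in the rack's frame. With the rod home its tip is 80 mm below this point.
- tube_a: Bystander: capped sample tube, 34 mm over the blue cap, 114 mm tall, loose in the green tube block. Origin: its underside.
- tube_b: Bystander: a second such tube in the same block.
- tube_block: Bystander: green block 100 x 100 x 60 mm, fixed, holding the two capped tubes, whose caps reach 122 mm high. Origin: centre of its underside.
- media_bottle: Bystander: glass bottle, 68 mm wide, 150 mm tall, standing on the bench. Origin: centre of its underside.
- tip_box: Bystander: closed pipette tip box, 85 x 120 x 67 mm, on the bench. Origin: centre of its underside.
There are look-alikes about, which are no part of the job. What is meant by the part that bears rod_grip is not blue, pink or red, and is the smaller of those in its own colour.

How it is judged (in metres and radians):
On the way:
1. the rod's tip, pushed in through the release hole, trips the catch and the lid springs ajar (value of joint lid above 0.1 rad and z of rod_tip in the frame of release_hole below -0.006 m and distance between rod_tip and release_hole below 0.035 m), for 0.05 s.
At the end, for the whole second after the job is handed in: The lid stands open at 1.2 rad or more (of 1.4) and still; the rod stands upright (within 0.12 rad) and at rest in one of the rack's places, its handle down on the top plate (within 8 mm); the tubes, bottle and tip box are where they were (value of joint lid above 1.2 rad and velocity of joint lid between -0.05 and 0.05 rad/s and z of rod_tip in the frame of rod_rack between 0.004 and 0.018 m and horizontal distance between rod_grip and rod_rack below 0.07 m and angle between rod_grip's own z axis and vertical below 0.12 rad); the robot touches nothing.
It fails at once if a sample tube is lifted out, moved more than 20 mm or tipped (distance of any of tube_a, tube_b from where it was at the start of the episode above 0.02 m or angle between any of tube_a, tube_b's own z axis and vertical above 0.3 rad).
It fails at once if the bottle or the tip box is moved more than 30 mm or tipped (distance of any of media_bottle, tip_box from where it was at the start of the episode above 0.03 m or angle between any of media_bottle, tip_box's own z axis and vertical above 0.3 rad).
It also fails if it takes over 61 s, if anything falls off the work surface, if the arm or the gripper's body presses on something with over 40 N, if the wrist force passes 120 N, or if a joint passes its speed limit or range.

## Working session

There is one attempt and no reset: what is moved stays moved. The work goes in short steps, Python scripts to look and compute and a tool call to move; the robot and the scene stay as the last step left them, time stands still between calls to the robot, and variables do not carry over. Pictures are saved under pics/ and viewed, at most 10 in all, crops included, and the job is handed in when it is done.

Besides the shell and the picture viewer there is one more tool, called after "Request:" by a JSON object that holds its "op" and its "data", one argument or row to a line. play_rows: Moves the arm, as the interface text tells. Its arguments: {"type":"object","properties":{"increments":{"type":"array"},"squeeze":{"type":"number"}},"required":["increments"]}

```bash
mkdir -p pics; cat > h.py <<'E'
import numpy as np, cv2
from scipy.spatial.transform import Rotation as Ro
from workcell import bot
def cap(n,f):
    i=bot.camera_info(n); im=bot.camera(n)
    np.savez('pics/'+f+'.npz',im=im,**{k:np.array(i[k]) for k in i}); cv2.imwrite('pics/'+f+'.png',im[:,:,::-1]); return im,i
def load(f):
    d=np.load('pics/'+f+'.npz'); return d['im'],{k:d[k] for k in d.files if k!='im'}
def KD(i):
    f=240/np.tan(np.radians(float(i['fovy'])/2))
    return np.array([[f,0,float(i['cx'])],[0,f,float(i['cy'])],[0,0,1]]),np.array([float(i['k1']),0,0,0,0])
def ray(i,u,v):
    K,D=KD(i); p=cv2.undistortPoints(np.array([[[u,v]]],float),K,D)[0,0]
    R=np.array(i['R']);t=np.array(i['t']); d=R.T@np.array([p[0],p[1],1]); return -R.T@t,d/np.linalg.norm(d)
def onz(i,u,v,z):
    c,d=ray(i,u,v); return c+d*(z-c[2])/d[2]
def proj(i,X):
    K,D=KD(i); R=np.array(i['R']); return cv2.projectPoints(np.atleast_2d(X).astype(float),cv2.Rodrigues(R)[0],np.array(i['t'],float),K,D)[0][:,0]
def tri(rs):
    A=0;b=0
    for c,d in rs:
        P=np.eye(3)-np.outer(d,d);A=A+P;b=b+P@c
    x=np.linalg.solve(A,b); return x,[np.linalg.norm((np.eye(3)-np.outer(d,d))@(x-c)) for c,d in rs]
E
python3 - <<'E'
from h import *
for n in ['top','side','wrist']:
    im,i=cap(n,n+'0'); print(n,i['fovy'],i['k1'],-np.array(i['R']).T@np.array(i['t']),np.array(i['R'])[2])
print(bot.get_obs())
E
```

```text
top 53.88631195686034 -0.08878631345441544 [0.29458335 0.00338559 1.2020916 ] [ 0.18811477  0.01080076 -0.98208766]
side 47.13630163097575 -0.0791009212102338 [ 0.38101948 -1.08600489  0.87749524] [ 0.10386716  0.80651781 -0.58201428]
wrist 61.52758156219351 -0.06752939266666443 [ 0.30543545 -0.4626831   0.37419919] [-0.2658153  -0.12561186 -0.95580536]
{'time': 0.15, 'q': array([-6.43987172e+01,  5.00379807e+00,  1.00464864e+01,  9.50991157e+01,
       -1.56965562e-03,  8.99995562e+01]), 'qd': array([-0.06842869, -0.18121479,  0.20723045, -0.01771243,  0.05359677,
        0.06750511]), 'joint_efforts': array([ 3.18568036e-04, -5.20763648e+01,  4.65044153e+01,  1.38513822e-02,
        1.99010447e-05, -4.23444328e-05]), 'ee_pos': array([ 0.23758975, -0.49587644,  0.24976089]), 'tcp_rot': array([-1.79943573e+02,  1.56921782e-03,  2.56017282e+01]), 'wrist_force': array([-0.13450281,  0.45689187, -0.56194094]), 'torque': array([ 0.00425139,  0.00452726, -0.01235455]), 'grasp_force': 0.0, 'opening': 0.08498794627129894}
```

View pics/top0.png

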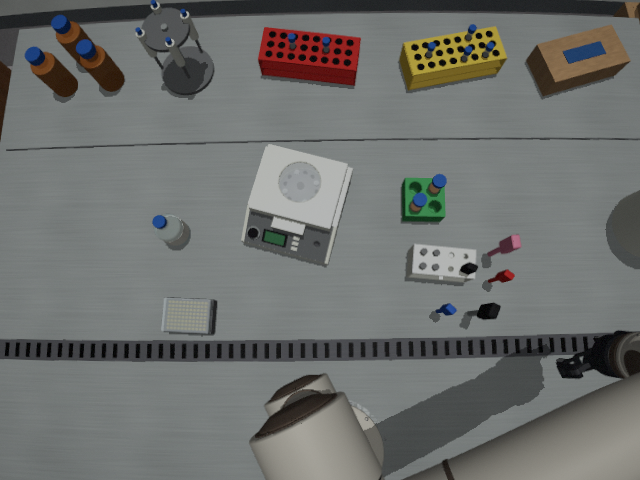

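View pics/side0.png

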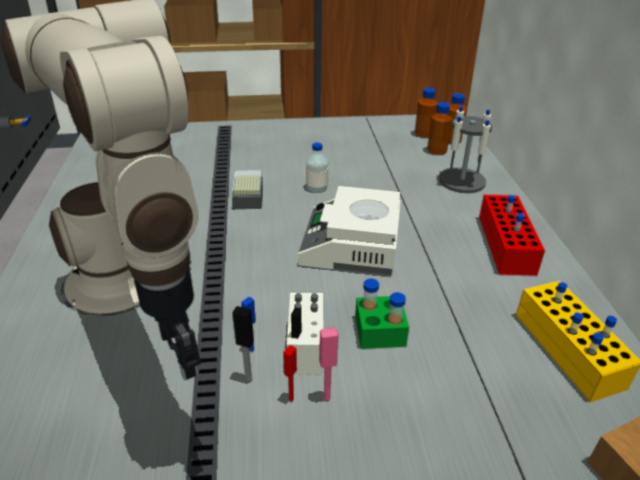

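The top view shows the rack at (443,263) and the centrifuge at (298,205), with its release hole near (317,243). Rod candidates in the top view are:
- black in the rack (468,268)
- larger black, free-standing (488,311)
- blue (447,309)
- red (505,276)
- pink (512,243)

The black rod in the rack fits: it isn't blue, pink or red, and it looks like the smaller of the two blacks. I'll confirm that in one crop.

```bash
python3 - <<'E'
from h import *
a,_=load('top0'); b,_=load('side0')
A=cv2.resize(a[225:330,395:530],(400,311),interpolation=cv2.INTER_CUBIC); B=cv2.resize(b[270:410,220:355],(400,415),interpolation=cv2.INTER_CUBIC)
C=cv2.resize(a[140:270,235:360],(400,416),interpolation=cv2.INTER_CUBIC)
o=np.zeros((420,800,3),np.uint8); o[:415,:400]=B; o[:416,400:]=C
o2=np.zeros((600,800,3),np.uint8); o2[:415,:400]=B; o2[:416,400:]=C
cv2.imwrite('pics/crop1.png',np.vstack([o[:,:,::-1]]))
cv2.imwrite('pics/crop2.png',A[:,:,::-1])
_,t=load('top0');_,s=load('side0')
for nm,u,v,us,vs in [('rack rod',468,266,296,312),('free black',489,306,243,312)]:
    print(nm,tri([ray(t,u,v),ray(s,us,vs)]))
E
```

```text
rack rod (array([ 0.43045353, -0.30994627,  0.14452209]), [np.float64(0.0001260094349582825), np.float64(0.00012600943495815874)])
free black (array([ 0.33473657, -0.33954545,  0.1817381 ]), [np.float64(0.003002068431530481), np.float64(0.0030020684315303437)])
```

View pics/crop1.png

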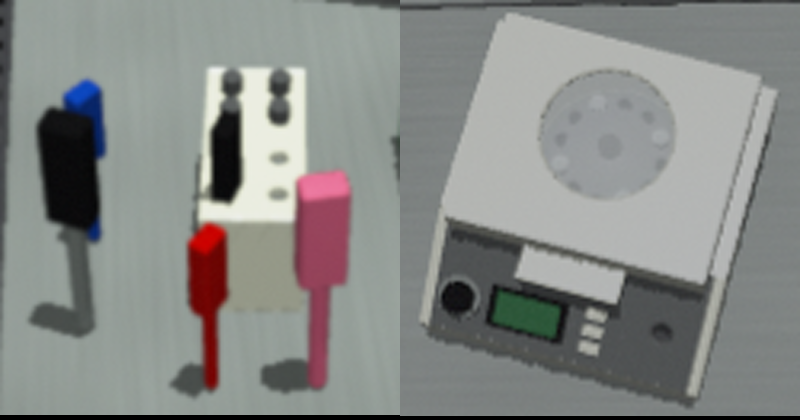

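View pics/crop2.png

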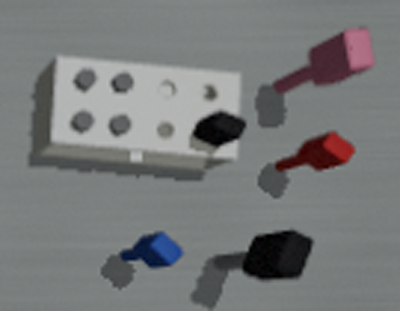

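The crops confirm it. The black rod in the rack, at (468,268) in the top view, has the smaller handle; the other black is clearly larger and stands outside the rack. The release hole shows at crop (661,332), which is about (317,243) in the top view. Next I'll measure the rack and centrifuge coarsely.

```bash
python3 - <<'E'
from h import *
im,t=load('top0'); hsv=cv2.cvtColor(im,cv2.COLOR_RGB2HSV)
# rack: bright low sat
m=((hsv[:,:,2]>165)&(hsv[:,:,1]<40)).astype(np.uint8)
sub=np.zeros_like(m); sub[235:290,400:485]=m[235:290,400:485]
cs,_=cv2.findContours(cv2.morphologyEx(sub,cv2.MORPH_CLOSE,np.ones((7,7))),0,2); c=max(cs,key=cv2.contourArea)
P=np.array([onz(t,u,v,0.09)[:2] for u,v in c[:,0]],np.float32); print('rack',cv2.minAreaRect(P))
f=2.963
for n,x,y in [('h+-16',167,90),('h+-50',210,93),('h--16',166,130)]: print(n,onz(t,395+x/f,225+y/f,.09))
for n,x,y in [('t+52',85,79),('t+22',122,82),('t-52',84,122),('t-22',120,125)]: print(n,onz(t,395+x/f,225+y/f,.104))
g=3.2
for n,x,y,z in [('lidBL',510,14,.123),('lidBR',760,75,.123),('lidFL',443,215,.123),('lidFR',703,283,.123),('panFL',428,325,.041),('panFR',690,395,.041),('hole',661,332,.07),('lipFL',515,278,.097),('lipFR',612,303,.097)]: print(n,onz(t,235+(x-400)/g,140+y/g,z))
i=bot.camera_info('wrist');o=bot.get_obs();T=Ro.from_euler('xyz',o['tcp_rot'],degrees=True).as_matrix()
print('cam in tool',T.T@(-np.array(i['R']).T@np.array(i['t'])-o['ee_pos']),(np.array(i['R'])@T).round(3))
_,s=load('side0')
for n,u,v,us,vs in [('red',508,274,290,351),('pink',514,242,330,336),('blue',451,308,251,302)]: print(n,tri([ray(t,u,v),ray(s,us,vs)])[0])
E
```

```text
rack ((0.44667696952819824, -0.2691248953342438), (0.14779669046401978, 0.07628360390663147), 83.61656188964844)
h+-16 [ 0.46357219 -0.28759832  0.09      ]
h+-50 [ 0.46055644 -0.32250958  0.09      ]
h--16 [ 0.43114254 -0.28481784  0.09      ]
t+52 [ 0.4713435  -0.21868134  0.104     ]
t+22 [ 0.46846269 -0.24818711  0.104     ]
t-52 [ 0.4368898  -0.21614858  0.104     ]
t-22 [ 0.43402713 -0.24469312  0.104     ]
lidBL [0.73828659 0.14607007 0.123     ]
lidBR [ 0.68580296 -0.04292087  0.123     ]
lidFL [0.58100774 0.19395061 0.123     ]
lidFR [0.52653734 0.00226192 0.123     ]
panFL [0.5137799  0.21861288 0.041     ]
panFR [0.45557481 0.01353179 0.041     ]
hole [0.50025446 0.03474413 0.07      ]
lipFL [0.53813543 0.14323042 0.097     ]
lipFR [0.51789251 0.07039252 0.097     ]
cam in tool [ 0.07552443 -0.00073269 -0.12453228] [[-0.001  1.     0.   ]
 [-0.956 -0.001 -0.294]
 [-0.294 -0.     0.956]]
red [ 0.41176455 -0.40334653  0.13807556]
pink [ 0.48094536 -0.40920843  0.17454386]
blue [ 0.3407065  -0.26679404  0.13875629]
```

Request:
{"op": "play_rows", "data": {
  "increments": [
    {"slide": [0, 0, -30], "angular": [0, 0, 0], "claw": 1},
    {"slide": [20, 0, -30], "angular": [0, 0, 0], "claw": 1},
    {"slide": [40, -15, 0], "angular": [0, 0, 4], "claw": 1},
    {"slide": [40, -15, 0], "angular": [0, 0, 4], "claw": 1},
    {"slide": [40, -15, 0], "angular": [0, 0, 4], "claw": 1},
    {"slide": [40, -20, 0], "angular": [0, 0, 4], "claw": 1},
    {"slide": [40, -30, 0], "angular": [0, 0, 4], "claw": 1},
    {"slide": [20, -20, 0], "angular": [0, 0, 4], "claw": 1}
  ]
}}

```text
time: 0.95
ee_pos: [0.439, -0.3122, 0.3098]
tcp_rot: [-180.0, 0.0, 1.5]
wrist_force: [-0.9, -0.7, -1.0]
opening: 0.0849
grasp_force: 0.0
```

Request:
{"op": "play_rows", "data": {
  "increments": [
    {"slide": [0, 0, 0], "angular": [0, 0, 0], "claw": 1},
    {"slide": [0, 0, 0], "angular": [0, 0, 0], "claw": 1}
  ]
}}

```text
time: 1.15
ee_pos: [0.4373, -0.3141, 0.31]
tcp_rot: [-180.0, 0.0, 1.7]
wrist_force: [0.4, -0.9, 0.2]
opening: 0.0853
grasp_force: 0.0
```

```bash
python3 - <<'E'
from h import *
o=bot.get_obs(); print(o['ee_pos'],o['tcp_rot'])
cap('wrist','w1')
E
```

```text
[ 0.43732578 -0.31413659  0.31003956] [-1.79992858e+02  3.28451438e-02  1.73731877e+00]
```

View pics/w1.png

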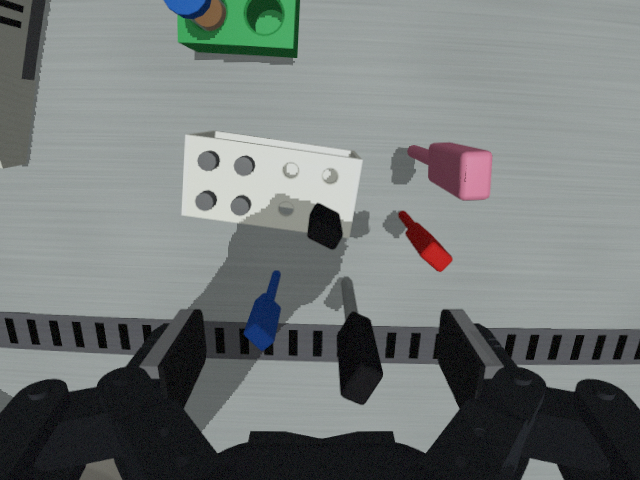

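The wrist view shows the rack at (270,185), with the rod handle at (325,227). The free holes are at (291,170), (330,175) and (286,209). The other black rod stands at (358,360).

```bash
python3 - <<'E'
from h import *
im,w=load('w1')
m=(im.max(2)<45).astype(np.uint8); s=np.zeros_like(m); s[195:255,300:350]=m[195:255,300:350]
cs,_=cv2.findContours(s,0,2); c=max(cs,key=cv2.contourArea)
h=cv2.convexHull(c); a=cv2.approxPolyDP(h,2,True)[:,0]
print(cv2.contourArea(c)); 
for p in a: print(p,onz(w,*p,.154)[:2].round(4),onz(w,*p,.09)[:2].round(4))
cr=cv2.resize(im[185:265,280:380],(800,640),interpolation=cv2.INTER_CUBIC)
cv2.imwrite('pics/c3.png',cv2.convertScaleAbs(cr[:600,:,::-1],alpha=2.5))
# white holes
for u,v in [(291,170),(330,175),(286,209)]: print(onz(w,u,v,.09))
for u,v in [(208,160),(245,166),(206,200),(240,205)]: print(onz(w,u,v,.104))
E
```

```text
1059.5
[317 204] [ 0.4519 -0.3098] [ 0.438  -0.3095]
[338 215] [ 0.4443 -0.325 ] [ 0.4287 -0.3282]
[341 236] [ 0.4287 -0.3278] [ 0.4096 -0.3316]
[334 248] [ 0.4194 -0.3231] [ 0.3981 -0.3258]
[308 236] [ 0.428  -0.3039] [ 0.4087 -0.3022]
[310 214] [ 0.4444 -0.305 ] [ 0.4289 -0.3036]
[ 0.46693543 -0.286553    0.09      ]
[ 0.46363574 -0.31989384  0.09      ]
[ 0.43278856 -0.28246756  0.09      ]
[ 0.47521443 -0.21969523  0.104     ]
[ 0.47105586 -0.24993236  0.104     ]
[ 0.44190293 -0.21640233  0.104     ]
[ 0.43838291 -0.24496906  0.104     ]
```

View pics/c3.png

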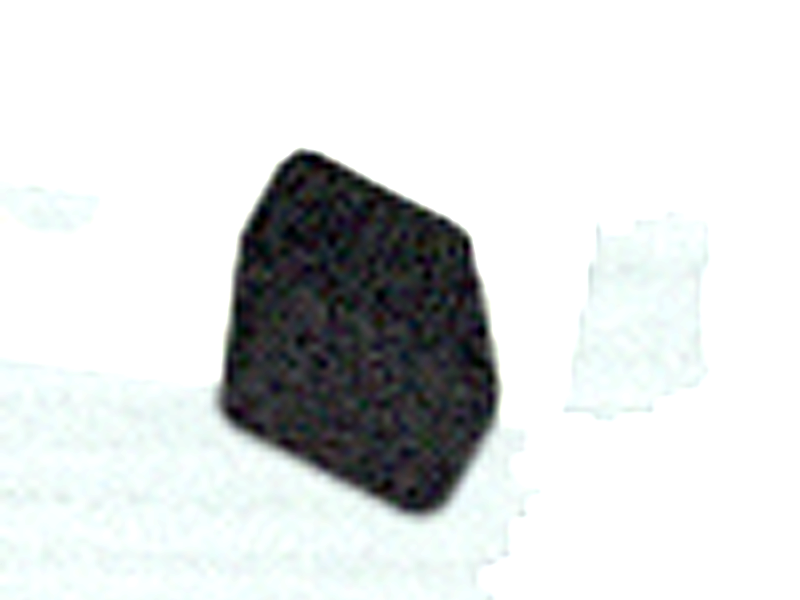

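Request:
{"op": "play_rows", "data": {
  "increments": [
    {"slide": [-8.4, 1.7, 0], "angular": [0, 0, -7.85], "claw": 1},
    {"slide": [0, 0, 15], "angular": [0, 0, -7.85], "claw": 1},
    {"slide": [0, 0, 15], "angular": [0, 0, -7.85], "claw": 1},
    {"slide": [0, 0, 15], "angular": [0, 0, -7.85], "claw": 1},
    {"slide": [0, 0, 10], "angular": [0, 0, -7.85], "claw": 1},
    {"slide": [0, 0, 10], "angular": [0, 0, -7.85], "claw": 1},
    {"slide": [0, 0, 0], "angular": [0, 0, -7.85], "claw": 1},
    {"slide": [0, 0, 0], "angular": [0, 0, -7.85], "claw": 1}
  ]
}}

```text
time: 2.0
ee_pos: [0.4276, -0.3176, 0.2449]
tcp_rot: [-180.0, 0.0, 64.6]
wrist_force: [0.5, 0.5, 0.7]
opening: 0.0852
grasp_force: 0.0
```

Request:
{"op": "play_rows", "data": {
  "increments": [
    {"slide": [0, 0, 0], "angular": [0, 0, 0], "claw": 1},
    {"slide": [0, 0, 0], "angular": [0, 0, 0], "claw": 1}
  ]
}}

```text
time: 2.2
ee_pos: [0.4281, -0.3172, 0.2454]
tcp_rot: [180.0, 0.0, 64.1]
wrist_force: [-0.5, 0.8, 1.4]
opening: 0.0852
grasp_force: 0.0
```

```bash
python3 - <<'E'
from h import *
o=bot.get_obs(); print(o['ee_pos'],o['tcp_rot'],o['q'])
im,w=cap('wrist','w2')
p=proj(w,[[.429,-.316,.154],[.429,-.316,.09]]);print(p)
m=(im.max(2)<45).astype(np.uint8); u,v=p.mean(0).astype(int); s=np.zeros_like(m); s[max(0,v-70):v+70,max(0,u-60):u+60]=m[max(0,v-70):v+70,max(0,u-60):u+60]
cs,_=cv2.findContours(s,0,2); c=max(cs,key=cv2.contourArea);print(cv2.contourArea(c),cv2.boundingRect(c))
for q in cv2.approxPolyDP(cv2.convexHull(c),2.5,True)[:,0]: print(q,onz(w,*q,.154)[:2].round(4),onz(w,*q,.09)[:2].round(4))
E
```

```text
[ 0.42814979 -0.31723852  0.24536026] [1.79994558e+02 6.44218303e-03 6.41064758e+01] [-3.65340179e+01  2.50323025e+00  6.92168300e+00  9.44119153e+01
 -5.32665215e-03  7.93595056e+01]
[[322.18426988 252.39648856]
 [321.93245741 223.31037292]]
1452.5 (309, 209, 27, 62)
[329 209] [ 0.4433 -0.295 ] [ 0.4381 -0.3087]
[335 234] [ 0.4402 -0.3094] [ 0.434  -0.3273]
[334 267] [ 0.4312 -0.3269] [ 0.4224 -0.3501]
[329 270] [ 0.4278 -0.3273] [ 0.418  -0.3506]
[311 269] [ 0.4188 -0.3223] [ 0.4063 -0.344 ]
[311 213] [ 0.4335 -0.2927] [ 0.4253 -0.3058]
[315 209] [ 0.4364 -0.2917] [ 0.4292 -0.3044]
```

Request:
{"op": "play_rows", "data": {
  "increments": [
    {"slide": [1.5, 0, 20], "angular": [0, 0, 0], "claw": 1},
    {"slide": [0, 0, 25], "angular": [0, 0, 0], "claw": 1},
    {"slide": [0, 0, 25], "angular": [0, 0, 0], "claw": 1},
    {"slide": [0, 0, 20], "angular": [0, 0, 0], "claw": 1},
    {"slide": [0, 0, 15], "angular": [0, 0, 0], "claw": 1},
    {"slide": [0, 0, 13], "angular": [0, 0, 0], "claw": 1},
    {"slide": [0, 0, 0], "angular": [0, 0, 0], "claw": 1},
    {"slide": [0, 0, 0], "angular": [0, 0, 0], "claw": 0}
  ]
}}

```text
time: 3.05
ee_pos: [0.4295, -0.3153, 0.1278]
tcp_rot: [180.0, 0.0, 64.4]
wrist_force: [-0.3, 0.0, 0.1]
opening: 0.0734
grasp_force: 0.0
```

Request:
{"op": "play_rows", "data": {
  "increments": [
    {"slide": [0, 0, 0], "angular": [0, 0, 0], "claw": -1},
    {"slide": [0, 0, 0], "angular": [0, 0, 0], "claw": -1},
    {"slide": [0, 0, 0], "angular": [0, 0, 0], "claw": -1},
    {"slide": [0, 0, 0], "angular": [0, 0, 0], "claw": -1},
    {"slide": [0, 0, 0], "angular": [0, 0, 0], "claw": -1},
    {"slide": [0, 0, 0], "angular": [0, 0, 0], "claw": -1}
  ],
  "squeeze": 70
}}

```text
time: 3.65
ee_pos: [0.4296, -0.3152, 0.1278]
tcp_rot: [180.0, 0.0, 64.4]
wrist_force: [0.0, 0.5, 4.3]
opening: 0.0155
grasp_force: 68.6
```

Request:
{"op": "play_rows", "data": {
  "increments": [
    {"slide": [0, 0, -10], "angular": [0, 0, 0], "claw": -1},
    {"slide": [0, 0, -20], "angular": [0, 0, 0], "claw": -1},
    {"slide": [0, 0, -25], "angular": [0, 0, 0], "claw": -1},
    {"slide": [0, 0, -25], "angular": [0, 0, 0], "claw": -1},
    {"slide": [0, 0, -25], "angular": [0, 0, 0], "claw": -1},
    {"slide": [0, 0, -25], "angular": [0, 0, 0], "claw": -1},
    {"slide": [0, 0, -20], "angular": [0, 0, 0], "claw": -1},
    {"slide": [0, 0, 0], "angular": [0, 0, 0], "claw": -1}
  ]
}}

```text
time: 4.45
ee_pos: [0.4299, -0.3155, 0.2803]
tcp_rot: [179.8, 0.0, 64.4]
wrist_force: [-0.1, -0.4, -1.4]
opening: 0.0151
grasp_force: 68.3
```

```bash
python3 - <<'E'
from h import *
o=bot.get_obs(); print(o['ee_pos'],o['tcp_rot'],o['opening'],o['grasp_force'],o['q'])
# plan: pre-insert with tip 40 mm above hole mouth
p=o['ee_pos'];T=Ro.from_euler('xyz',o['tcp_rot'],degrees=True).as_matrix()
yaw=np.radians(-15.7); xc=np.array([np.cos(yaw),np.sin(yaw),0]); n=np.array([-.5*xc[0],-.5*xc[1],np.sqrt(.75)])
# hole position on the panel plane via ray: front edge points panFL/FR z=.041
im,t=load('top0'); c,d=ray(t,235+261/3.2,140+332/3.2)
f=np.array([.4557,.0135,.041]); s=n@(f-c)/(n@d); H=c+d*s; print('hole',H)
yc=np.cross([0,0,1],xc); print('hole in panel: upslope',(H-f)@xc/np.cos(np.pi/6),'y from right',(H-f)@yc)
for k in [.04]:
    G=H+n*(.112+k); print('goal TCP',G)
    z=-n; R=Ro.align_vectors([z],[T[:,2]])[0]; 
    # minimal rotation
    print('slide in tool mm',T.T@(G-p)*1000,'rotvec tool deg',np.degrees(T.T@R.as_rotvec()))
cap('wrist','w3')
E
```

```text
[ 0.42989091 -0.3154918   0.28031066] [1.79771332e+02 4.11796281e-02 6.43961323e+01] 0.015126559133078634 68.31336379051208 [-3.62754366e+01  3.21205390e+00  1.15744567e+01  9.81300643e+01
  1.87727348e-03  7.93283526e+01]
hole [0.50150607 0.03493496 0.06311068]
hole in panel: upslope 0.044221354241971524 y from right 0.033030401174507486
goal TCP [0.4283415  0.05550059 0.19474654]
slide in tool mm [ 333.95402123 -162.05961141   84.67801651] rotvec tool deg [-2.93255541e+01  5.19370948e+00 -5.50017103e-18]
```

Request:
{"op": "play_rows", "data": {
  "increments": [
    {"slide": [25, -12, 0], "angular": [0, 0, 0], "claw": -1},
    {"slide": [40, -19, 0], "angular": [0, 0, 0], "claw": -1},
    {"slide": [43, -21, 0], "angular": [0, 0, 0], "claw": -1},
    {"slide": [43, -21, 0], "angular": [0, 0, 0], "claw": -1},
    {"slide": [43, -21, 0], "angular": [0, 0, 0], "claw": -1},
    {"slide": [43, -21, 0], "angular": [0, 0, 0], "claw": -1},
    {"slide": [43, -21, 0], "angular": [0, 0, 0], "claw": -1},
    {"slide": [35, -16, 0], "angular": [0, 0, 0], "claw": -1}
  ]
}}

```text
time: 5.3
ee_pos: [0.4275, 0.0368, 0.2761]
tcp_rot: [-179.9, 0.0, 64.4]
wrist_force: [1.3, 0.5, -1.0]
opening: 0.0152
grasp_force: 68.4
```

Request:
{"op": "play_rows", "data": {
  "increments": [
    {"slide": [10, -5, 0], "angular": [-5.8, 1, 0], "claw": -1},
    {"slide": [0, 0, 0], "angular": [-5.8, 1, 0], "claw": -1},
    {"slide": [0, 0, 0], "angular": [-5.8, 1, 0], "claw": -1},
    {"slide": [0, 0, 0], "angular": [-5.8, 1, 0], "claw": -1},
    {"slide": [0, 0, 0], "angular": [-5.8, 1, 0], "claw": -1},
    {"slide": [0, 0, 0], "angular": [0, 0, 0], "claw": -1},
    {"slide": [0, 0, 0], "angular": [0, 0, 0], "claw": -1}
  ]
}}

```text
time: 6.0
ee_pos: [0.4276, 0.046, 0.2765]
tcp_rot: [151.1, -4.8, 65.7]
wrist_force: [-0.6, -0.7, -1.4]
opening: 0.0149
grasp_force: 68.7
```

```bash
cat > plan.py <<'E'
from h import *
def plan(H,k,yaw=-15.7,off=np.zeros(3)):
    o=bot.get_obs(); p=o['ee_pos'];T=Ro.from_euler('xyz',o['tcp_rot'],degrees=True).as_matrix()
    y=np.radians(yaw); n=np.array([-.5*np.cos(y),-.5*np.sin(y),np.sqrt(.75)])
    G=H+n*(.112+k)+off; R=Ro.align_vectors([-n],[T[:,2]])[0]
    print('pose',p,o['tcp_rot'],'G',G,'\nslide',(T.T@(G-p)*1000).round(1),'rot',np.degrees(T.T@R.as_rotvec()).round(2),'tip',p+T[:,2]*.112)
E
python3 - <<'E'
from plan import *
plan(np.array([.5015,.0349,.0631]),.04)
cap('wrist','w4')
E
```

```text
pose [0.42762262 0.04604348 0.27652937] [151.05965203  -4.76994222  65.68835333] G [0.42833543 0.05546563 0.19473586] 
slide [  2.  -42.6  70.4] rot [-0.69  0.15  0.  ] tip [0.4803686  0.03115831 0.17885495]
```

View pics/w4.png

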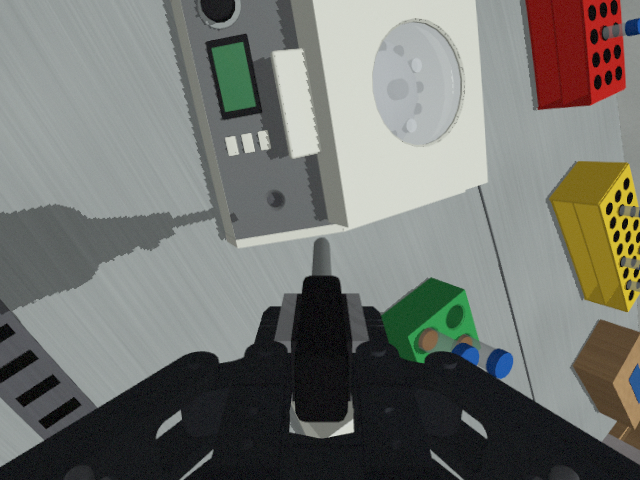

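The wrist view shows the rod tip at (321,238), the release hole at (276,199), and the panel's right corner near (236,246).

```bash
python3 - <<'E'
from plan import *
im,w=load('w4'); g=cv2.cvtColor(im,cv2.COLOR_RGB2GRAY)
s=g[185:215,262:292].astype(int); print(s[::3,::3])
m=(s<np.median(s)-12).astype(np.uint8); n,l,st,ce=cv2.connectedComponentsWithStats(m); print(st,ce+[262,185])
o=bot.get_obs();T=Ro.from_euler('xyz',o['tcp_rot'],degrees=True).as_matrix(); tip=o['ee_pos']+T[:,2]*.112
print('tip proj',proj(w,[tip,tip-T[:,2]*.02]))
# yaw from lid edges
e=cv2.Canny(g,60,150)
L=cv2.HoughLinesP(e,1,np.pi/360,60,minLineLength=90,maxLineGap=6)
for a in L[:,0]:
    u1,v1,u2,v2=[int(q) for q in a]
    if max(v1,v2)<260 and 160<min(u1,u2) and max(u1,u2)<500:
        for z in (.123,.09,.041):
            A=onz(w,u1,v1,z);B=onz(w,u2,v2,z);d=B-A; print(a,z,A.round(4)[:2],B.round(4)[:2],'yaw',round((np.degrees(np.arctan2(d[1],d[0])))%180-90,2))
_,t=load('top0')
for nm,(u,v) in {'hole':(276,199)}.items(): print(tri([ray(w,u,v),ray(t,235+261/3.2,140+332/3.2)]))
E
```

```text
[[107 107 111 109 107 108 109 105 110 108]
 [106 108 108 106 105 108 108 108 107 108]
 [109 108  97  90  74  76  99 106 108 111]
 [109 104  93  84  61  56  59  99 109 109]
 [109 103  87  87  57  53  52  68 108 108]
 [107 108  87  87  66  56  61  69 107 108]
 [107 110  87  73  58  57  55  67 109 107]
 [108 108 107  84  58  56  77  91 108 107]
 [109 107 106 102  97  94  99 106 104 109]
 [110 107 106 107 110 107 107 106 106 109]]
[[  0   0  30  30 626]
 [  5   5  18  20 274]] [[276.84185304 199.70607029]
 [275.7189781  199.02919708]]
tip proj [[321.9316651  243.59445952]
 [322.01439986 254.33043396]]
[312   0 348 230] 0.123 [0.5746 0.164 ] [0.5274 0.0012] yaw -16.16
[312   0 348 230] 0.09 [0.596 0.168] [ 0.543  -0.0148] yaw -16.16
[312   0 348 230] 0.041 [0.6279 0.1739] [ 0.5663 -0.0386] yaw -16.16
[162   4 211 208] 0.123 [0.4767 0.1937] [0.4419 0.0724] yaw -16.0
[162   4 211 208] 0.09 [0.4861 0.2013] [0.447  0.0651] yaw -16.0
[162   4 211 208] 0.041 [0.5001 0.2127] [0.4546 0.0543] yaw -16.0
[476   7 486 156] 0.123 [0.7332 0.1109] [ 0.6956 -0.018 ] yaw -16.29
[476   7 486 156] 0.09 [0.7
[... 736 characters left out ...]
0.123 [0.4714 0.133 ] [0.4523 0.0686] yaw -16.52
[204 103 227 205] 0.09 [0.4801 0.1332] [0.4587 0.0608] yaw -16.52
[204 103 227 205] 0.041 [0.4931 0.1335] [0.4682 0.0493] yaw -16.52
[242 238 336 224] 0.123 [0.4501 0.043 ] [0.52   0.0115] yaw 65.75
[242 238 336 224] 0.09 [0.4562 0.0321] [ 0.5347 -0.0033] yaw 65.75
[242 238 336 224] 0.041 [0.4653 0.016 ] [ 0.5566 -0.0252] yaw 65.75
[272  52 291 157] 0.123 [0.5298 0.1436] [0.5097 0.075 ] yaw -16.37
[272  52 291 157] 0.09 [0.5457 0.1451] [0.5231 0.0681] yaw -16.37
[272  52 291 157] 0.041 [0.5694 0.1473] [0.5431 0.0577] yaw -16.37
(array([0.50350427, 0.03564605, 0.06053216]), [np.float64(0.0016324067057260174), np.float64(0.0016324067057258932)])
```

```bash
python3 - <<'E'
from plan import *
plan(np.array([.5025,.0352,.062]),.018,-16.1)
E
```

```text
pose [0.42814154 0.04590768 0.27685534] [151.06920225  -4.75970172  65.65134372] G [0.44004935 0.05322545 0.1745833 ] 
slide [  3.1 -42.9  93.8] rot [-0.73 -0.02 -0.  ] tip [0.48085612 0.03097995 0.17917046]
```

Request:
{"op": "play_rows", "data": {
  "increments": [
    {"slide": [1, -15, 10], "angular": [-0.73, 0, 0], "claw": -1},
    {"slide": [1, -15, 15], "angular": [0, 0, 0], "claw": -1},
    {"slide": [1, -13, 15], "angular": [0, 0, 0], "claw": -1},
    {"slide": [0, 0, 20], "angular": [0, 0, 0], "claw": -1},
    {"slide": [0, 0, 20], "angular": [0, 0, 0], "claw": -1},
    {"slide": [0, 0, 13], "angular": [0, 0, 0], "claw": -1},
    {"slide": [0, 0, 0], "angular": [0, 0, 0], "claw": -1},
    {"slide": [0, 0, 0], "angular": [0, 0, 0], "claw": -1}
  ]
}}

```text
time: 6.85
ee_pos: [0.4411, 0.0524, 0.1759]
tcp_rot: [150.3, -4.7, 65.6]
wrist_force: [0.1, 0.8, -0.8]
opening: 0.0151
grasp_force: 68.7
```

```bash
python3 - <<'E'
from plan import *
plan(np.array([.5025,.0352,.062]),.018,-16.1)
im,w=cap('wrist','w5'); cr=im[150:290,240:400]
cv2.imwrite('pics/w5c.png',cv2.resize(cr,(640,560),interpolation=cv2.INTER_CUBIC)[:,:,::-1])
o=bot.get_obs();T=Ro.from_euler('xyz',o['tcp_rot'],degrees=True).as_matrix(); tip=o['ee_pos']+T[:,2]*.112
print('tip proj',proj(w,[tip-T[:,2]*.005,tip,tip+T[:,2]*.018]))
E
```

```text
pose [0.44111587 0.0524472  0.17588003] [150.31452621  -4.72928491  65.58126435] G [0.44004935 0.05322545 0.1745833 ] 
slide [ 0.2 -1.8  0.5] rot [ 0.03  0.04 -0.  ] tip [0.49493741 0.03682178 0.07891051]
tip proj [[321.58214182 245.93110581]
 [321.57900143 243.39246023]
 [321.56861656 235.01066475]]
```

View pics/w5c.png

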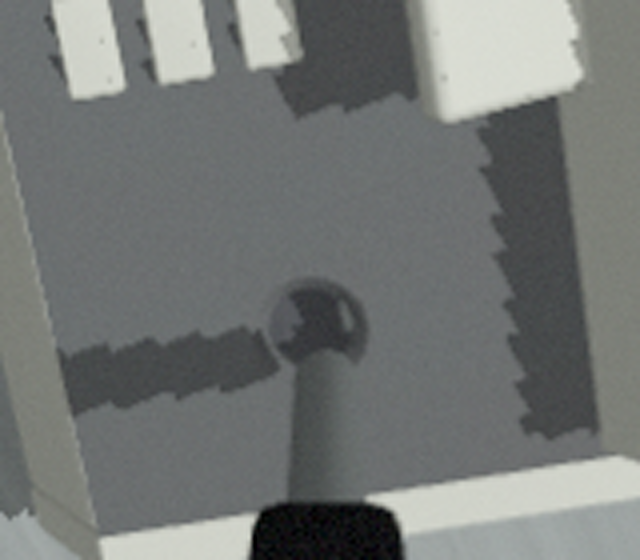

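The enlarged view shows the hole at crop (319,325), i.e. (319.8,231) full-frame, with the tip just below it. I'll measure both numerically.

```bash
python3 - <<'E'
from plan import *
im,w=load('w5'); g=cv2.cvtColor(im,cv2.COLOR_RGB2GRAY).astype(int)
for v in (222,226,230,234,240,250,260,268): print(v,g[v,300:344])
print('col',g[212:245,320])
E
```

```text
222 [111 110 109 109 108 108 111 107 105 101  97  91  91  77  75  67  67  63
  63  66  65  73  71  77  73  76  89 100 110 110 109 112 111 109 111 111
 113 109 113 111 109 113 109 112]
226 [110 113 112 110 110 109 103 103  99  90  89  91  89  79  57  60  60  55
  57  56  57  56  54  54  71  89  89  63  70  75  90 110 108 109 109 111
 109 110 109 111 109 113 111 111]
230 [110 110 113 110 110 107 105  98  87  85  87  89  89  89  87  80  57  53
  58  50  61  56  56  56  55  74 100  98  81  66  69  82 105 109 108 111
 109 112 106 110 112 112 110 110]
234 [ 74  77  74  65  67  72  96 100  85  87  86  88  86  66  61  60  59  56
  58  57  58  55  56  53  51  54  54  60  68  71  70  83 102 108 113 110
 113 110 111 110 110 110 109 110]
240 [ 72  75  72  69  72  68  70  70  68  90 108 100  88  69  66  68  72  75
  76  80  81  86  90  91  97  98 103  97  86  90 108 108 107 109 112 107
 112 110 109 107 108 108 111 109]
250 [112 112 109 113 111 113 109 111 108 109 107 111 103  86  71  75  78  77
  78  80  80  90  92  94  98 103 106 105 108 106 108 108 109 110 109 110
 109 108 109 111 110 111 109 111]
260 [111 112 108 112 111 112 110 109 109 109 110 109  98  76  76  76  80  81
  78  83  82  86  92  94 100 102 107 107 106 109 109 108 109 108 109 109
 109 110 111 111 109 110 110 110]
268 [108 111 108 109 110 108 109 106 108 109 111 103  82  74  74  75  79  79
  79  79  81  86  94  95  99  99 105 105 108 104 107 108 109 112 109 112
 109 109 110 108 108 111 109 108]
col [111 107 109 110 110 112 111  98  85  79  65  57  53  57  57  55  52  54
  61  58  54  57  58  56  55  73  77  83  81  82  81  85  80]
```

```bash
python3 - <<'E'
from plan import *
_,a=load('w4');_,b=load('w5');_,t=load('top0');im,_=load('top0')
g=cv2.cvtColor(im,cv2.COLOR_RGB2GRAY).astype(int); s=g[236:252,309:325]; wt=np.clip(np.median(s)-8-s,0,None); yy,xx=np.mgrid[236:252,309:325]
tu,tv=(wt*xx).sum()/wt.sum(),(wt*yy).sum()/wt.sum(); print('top hole',tu,tv)
ra,rb,rt=ray(a,275.7,199.0),ray(b,319.2,231.),ray(t,tu,tv)
for n,r in [('ab',[ra,rb]),('abt',[ra,rb,rt]),('bt',[rb,rt])]:
    H,e=tri(r); print(n,H,e)
    plan(H,.0,-16.1)
E
```

```text
top hole 316.4460694698355 242.88482632541132
ab [0.50473916 0.03646378 0.06091171] [np.float64(3.740428267947465e-05), np.float64(3.740428267963287e-05)]
pose [0.44120277 0.05259598 0.17645896] [150.25202024  -4.77208848  65.60333279] G [0.45093553 0.0519934  0.15790656] 
slide [ 1.9 -1.4 20.8] rot [ 0.09 -0.01  0.  ] tip [0.49515481 0.03700885 0.07955582]
abt [0.50505552 0.03565344 0.05908718] [np.float64(0.00035135949588082797), np.float64(0.00042567774196973984), np.float64(0.0007226414587585163)]
pose [0.44120277 0.05259598 0.17645896] [150.25202024  -4.77208848  65.60333279] G [0.45125189 0.05118306 0.15608203] 
slide [ 1.2 -1.7 22.7] rot [ 0.09 -0.01  0.  ] tip [0.49515481 0.03700885 0.07955582]
bt [0.50490119 0.03554415 0.05923867] [np.float64(0.0005649176623941404), np.float64(0.0005649176623942218)]
pose [0.44120277 0.05259598 0.17645896] [150.25202024  -4.77208848  65.60333279] G [0.45109756 0.05107377 0.15623351] 
slide [ 1.  -1.7 22.5] rot [ 0.09 -0.01  0.  ] tip [0.49515481 0.03700885 0.07955582]
```

Request:
{"op": "play_rows", "data": {
  "increments": [
    {"slide": [1.5, -1.5, 0], "angular": [0, 0, 0], "claw": -1},
    {"slide": [0, 0, 6], "angular": [0, 0, 0], "claw": -1},
    {"slide": [0, 0, 6], "angular": [0, 0, 0], "claw": -1},
    {"slide": [0, 0, 6], "angular": [0, 0, 0], "claw": -1},
    {"slide": [0, 0, 4], "angular": [0, 0, 0], "claw": -1},
    {"slide": [0, 0, 4], "angular": [0, 0, 0], "claw": -1},
    {"slide": [0, 0, 0], "angular": [0, 0, 0], "claw": -1}
  ]
}}

```text
time: 7.6
ee_pos: [0.4528, 0.0509, 0.1521]
tcp_rot: [150.2, -4.8, 65.6]
wrist_force: [-0.1, -0.3, -1.1]
opening: 0.015
grasp_force: 68.7
```

Request:
{"op": "play_rows", "data": {
  "increments": [
    {"slide": [0, 0, 3], "angular": [0, 0, 0], "claw": -1},
    {"slide": [0, 0, 3], "angular": [0, 0, 0], "claw": -1},
    {"slide": [0, 0, 0], "angular": [0, 0, 0], "claw": -1}
  ]
}}

```text
time: 7.9
ee_pos: [0.456, 0.0502, 0.148]
tcp_rot: [150.2, -4.8, 65.6]
wrist_force: [-3.3, 0.1, 4.0]
opening: 0.0152
grasp_force: 69.8
```

```bash
python3 - <<'E'
from plan import *
plan(np.array([.5049,.036,.060]),.0,-16.1); o=bot.get_obs();print(o['wrist_force'],o['torque'])
im,w=cap('wrist','w6'); g=cv2.cvtColor(im,cv2.COLOR_RGB2GRAY).astype(int)
for v in range(216,252,3): print(v,g[v,302:342])
E
```

```text
pose [0.45602352 0.0502138  0.14796911] [150.16708159  -4.80930145  65.64299245] G [0.45109637 0.05152962 0.15699485] 
slide [ -0.1   0.1 -10.4] rot [ 0.18 -0.06  0.  ] tip [0.51014071 0.03465562 0.05115344]
[-3.25548756  0.07236481  3.95477243] [ 0.06690203  0.83300161 -0.16496085]
216 [107 110 109 109 107 106 111 111 109 108 109 110 110 111 111 109 110 110
 112 111 109 109 108 110 110 108 110 110 111 110 110 111 109 112 109 109
 112 112 111 110]
219 [111 110 114 110 110 109 110 109 109 108 110 108 110 111 111 109 112 108
 111 110 111 111 112 112 109 110 112 108 109 111 113 109 108 107 108 109
 113 109 109 111]
222 [110 109 111 112 109 113 108 110 109 111 111 111 112 107 111 109 110 111
 109 109 108 111 108 107 111 110 109 110 107 111 109 112 112 113 111 111
 112 111 111 112]
225 [106 111 108 110 108 111 108 111 107 108 108 107 109 110 110 110 112 111
 106 110 109 110 110 108 109 109 110 108 110 108 110 111 111 112 109 110
 113 109 109 110]
228 [109 106 112 110 108 109 111 109 112 109 109 110 112 110 110 111 114 109
 109 109 109 109 112 108 111 108 108 108 107 108 109 111 113 111 11
[... 499 characters left out ...]
10 113 114
 111 107 110 110]
240 [110 110 109 109 109 107 100  97  94  96  91  77  64  68  74  79  77  80
  77  81  79  77  77  71  70  68  77  84 102 110 110 108 109 109 111 110
 110 110 110 111]
243 [108 111 108 107 104 102 100  89  70  59  61  63  69  73  77  76  79  78
  83  87  93  90  96  89  74  73  68  62  67  72  85 102 110 108 110 111
 108 113 109 110]
246 [112 108 105  99  75  62  54  58  57  56  60  63  73  75  76  78  77  80
  85  86  87  92  97 102 104 106  91  76  77  67  69  80  93 109 110 111
 112 109 110 109]
249 [ 81  65  66  66  62  57  59  57  54  55  61  62  70  76  78  81  79  80
  80  87  90  97  96 102 101 107 109 100  61  69  71  74  76  97 107 110
 108 108 112 109]
```

Request:
{"op": "play_rows", "data": {
  "increments": [
    {"slide": [0, 0, 2], "angular": [0, 0, 0], "claw": -1},
    {"slide": [0, 0, 2], "angular": [0, 0, 0], "claw": -1},
    {"slide": [0, 0, 0], "angular": [0, 0, 0], "claw": -1}
  ]
}}

```text
time: 8.25
ee_pos: [0.4581, 0.0497, 0.1448]
tcp_rot: [150.1, -4.8, 65.6]
wrist_force: [-4.8, 0.4, 6.5]
opening: 0.0149
grasp_force: 69.9
```

Request:
{"op": "play_rows", "data": {
  "increments": [
    {"slide": [0, 0, 2], "angular": [0, 0, 0], "claw": -1},
    {"slide": [0, 0, 0], "angular": [0, 0, 0], "claw": -1}
  ]
}}

```text
time: 8.45
ee_pos: [0.4592, 0.0494, 0.1433]
tcp_rot: [150.1, -4.8, 65.6]
wrist_force: [-3.8, 1.3, 6.2]
opening: 0.0156
grasp_force: 70.1
```

Request:
{"op": "play_rows", "data": {
  "increments": [
    {"slide": [0, 0, 2], "angular": [0, 0, 0], "claw": -1},
    {"slide": [0, 0, 0], "angular": [0, 0, 0], "claw": -1},
    {"slide": [0, 0, 0], "angular": [0, 0, 0], "claw": -1}
  ]
}}

```text
time: 8.75
ee_pos: [0.4601, 0.0493, 0.1417]
tcp_rot: [150.1, -4.9, 65.7]
wrist_force: [-4.0, 1.2, 7.0]
opening: 0.0151
grasp_force: 70.1
```

```bash
python3 - <<'E'
from plan import *
plan(np.array([.5049,.036,.060]),.0,-16.1); o=bot.get_obs();print(o['wrist_force'],o['torque'])
a,_=load('w6'); im,w=cap('wrist','w7'); g=cv2.absdiff(im,a).max(2)
s,_=cap('side','side1'); b,_=load('side0')
d=(cv2.absdiff(s,b).max(2)>40)[150:280,290:410]; print('side diff in centrifuge box',d.sum(), 'lid part',d[:70,40:].sum(),'wrist diff right',(g[0:230,330:500]>40).sum(), (g[0:200,150:270]>40).sum())
E
```

```text
pose [0.46014134 0.04926042 0.1416889 ] [150.11684167  -4.85359188  65.65303531] G [0.45109637 0.05152962 0.15699485] 
slide [ -0.4  -0.3 -17.9] rot [ 0.22 -0.1   0.  ] tip [0.51436799 0.03374103 0.04492828]
[-4.03361327  1.21051158  6.99597563] [ 0.09226841  0.57706836 -0.05760313]
side diff in centrifuge box 3336 lid part 1561 wrist diff right 30572 2841
```

```bash
python3 - <<'E'
from plan import *
for f in ('side0','side1'):
    im,i=load(f); m=((im.min(2)>185)).astype(np.uint8)[100:290,280:420]
    n,l,st,ce=cv2.connectedComponentsWithStats(m); k=np.argsort(-st[1:,4])[:3]+1; print(f,st[k]+[280,100,0,0,0])
for f in ('w6','w7'):
    im,i=load(f); m=((im.min(2)>185)).astype(np.uint8)[:260]
    n,l,st,ce=cv2.connectedComponentsWithStats(m); k=np.argsort(-st[1:,4])[:4]+1; print(f,st[k])
_,s=load('side0')
y=np.radians(-16.1);R=np.array([[np.cos(y),-np.sin(y),0],[np.sin(y),np.cos(y),0],[0,0,1]])
E
```

```text
side0 [[ 321  186   79   54 2877]
 [ 332  239   65   10  214]
 [ 309  231    2    1    2]]
side1 [[ 341  166   63   71 2008]
 [ 332  239   64   10  202]
 [ 330  178   13   20  160]]
w6 [[  415     0   194   260 32208]
 [  333    18    64   175  7086]
 [  246   156    20    30   413]
 [  272   152    19    30   410]]
w7 [[  465     0   175   260 22695]
 [  295   149    21    31   488]
 [  268   154    22    31   484]
 [  242   158    22    31   483]]
```

The side view shows the lid's top edge risen by 20 px, so the lid has sprung ajar. I'll retract along the rod axis.

Request:
{"op": "play_rows", "data": {
  "increments": [
    {"slide": [0, 0, -5], "angular": [0, 0, 0], "claw": -1},
    {"slide": [0, 0, -10], "angular": [0, 0, 0], "claw": -1},
    {"slide": [0, 0, -15], "angular": [0, 0, 0], "claw": -1},
    {"slide": [0, 0, -20], "angular": [0, 0, 0], "claw": -1},
    {"slide": [0, 0, -25], "angular": [0, 0, 0], "claw": -1},
    {"slide": [0, 0, -30], "angular": [0, 0, 0], "claw": -1},
    {"slide": [0, 0, -30], "angular": [0, 0, 0], "claw": -1},
    {"slide": [0, 0, -25], "angular": [0, 0, 0], "claw": -1}
  ]
}}

```text
time: 9.65
ee_pos: [0.3816, 0.0714, 0.2806]
tcp_rot: [150.2, -4.8, 65.6]
wrist_force: [0.6, -0.1, -0.9]
opening: 0.0152
grasp_force: 68.7
```

Request:
{"op": "play_rows", "data": {
  "increments": [
    {"slide": [0, 0, 0], "angular": [5.9, -1, 0], "claw": -1},
    {"slide": [0, 0, 0], "angular": [5.9, -1, 0], "claw": -1},
    {"slide": [0, 0, 0], "angular": [5.9, -1, 0], "claw": -1},
    {"slide": [0, 0, 0], "angular": [5.9, -1, 0], "claw": -1},
    {"slide": [0, 0, 0], "angular": [5.9, -1, 0], "claw": -1},
    {"slide": [0, 0, 0], "angular": [0, 0, 0], "claw": -1}
  ]
}}

```text
time: 10.25
ee_pos: [0.3836, 0.0709, 0.2776]
tcp_rot: [-179.9, 0.2, 64.3]
wrist_force: [-0.4, -0.4, -2.0]
opening: 0.0152
grasp_force: 68.8
```

```bash
cat > go.py <<'E'
from h import *
def go(G,rpy):
    o=bot.get_obs(); p=o['ee_pos'];T=Ro.from_euler('xyz',o['tcp_rot'],degrees=True).as_matrix()
    W=Ro.from_euler('xyz',rpy,degrees=True).as_matrix()
    print('pose',p.round(4),o['tcp_rot'].round(2),'q',o['q'].round(1),'slide',(T.T@(np.array(G)-p)*1000).round(1),'rot',np.degrees(Ro.from_matrix(T.T@W).as_rotvec()).round(2),'F',o['wrist_force'].round(1),o['opening'])
E
python3 -c "
from go import *
go([.4297,-.3153,.2803],[180,0,64.4])"
```

```text
pose [0.3836 0.0709 0.2776] [-1.7993e+02  1.6000e-01  6.4270e+01] q [ 1.050e+01 -1.570e+01 -6.000e+00  9.990e+01 -1.000e-01  1.263e+02] slide [-327.9  209.2   -2.1] rot [-0.07  0.16 -0.13] F [-0.4 -0.4 -2. ] 0.015233058929019987
```

Request:
{"op": "play_rows", "data": {
  "increments": [
    {"slide": [-28, 17, 0], "angular": [0, 0, 0], "claw": -1},
    {"slide": [-38, 24, 0], "angular": [0, 0, 0], "claw": -1},
    {"slide": [-40, 26, 0], "angular": [0, 0, 0], "claw": -1},
    {"slide": [-40, 26, 0], "angular": [0, 0, 0], "claw": -1},
    {"slide": [-40, 26, 0], "angular": [0, 0, 0], "claw": -1},
    {"slide": [-40, 26, 0], "angular": [0, 0, 0], "claw": -1},
    {"slide": [-40, 25, 0], "angular": [0, 0, 0], "claw": -1},
    {"slide": [-36, 22, 0], "angular": [0, 0, 0], "claw": -1}
  ]
}}

```text
time: 11.05
ee_pos: [0.4244, -0.2859, 0.2804]
tcp_rot: [179.6, 0.1, 64.3]
wrist_force: [0.4, 0.4, -0.6]
opening: 0.015
grasp_force: 68.8
```

Request:
{"op": "play_rows", "data": {
  "increments": [
    {"slide": [-18, 12, 0], "angular": [0, 0, 0], "claw": -1},
    {"slide": [-8, 5, 0], "angular": [0, 0, 0], "claw": -1},
    {"slide": [0, 0, 0], "angular": [0, 0, 0], "claw": -1},
    {"slide": [0, 0, 0], "angular": [0, 0, 0], "claw": -1}
  ]
}}

```text
time: 11.45
ee_pos: [0.4289, -0.3137, 0.2803]
tcp_rot: [179.7, 0.0, 64.4]
wrist_force: [-0.1, -0.0, -1.0]
opening: 0.0155
grasp_force: 68.8
```

```bash
python3 -c "
from go import *
go([.4297,-.3153,.2803],[180,0,64.4])
a,_=load('w3'); im,_=cap('wrist','w8')
d=cv2.absdiff(a,im).max(2)[225:300,290:350]; print((d>30).sum(), d.shape)
for f in (a,im):
    g=cv2.cvtColor(f,cv2.COLOR_RGB2GRAY); print(g[226:250:2,321], g[256,305:340])
"
```

```text
pose [ 0.4289 -0.3137  0.2803] [1.7972e+02 1.0000e-02 6.4400e+01] q [-36.2   2.9  11.3  98.1   0.   79.4] slide [-1.1  1.4  0.1] rot [ 0.28  0.01 -0.  ] F [-0.1 -0.  -1. ] 0.0155368479705697
175 (75, 60)
[215 231 232 232 232 232  87  89  89  88  87  89] [179 178 176 176 175 175 175 156  98  81  83  86  86  86  88  88  88  89
  88  88  86  83  85  83  84 137 179 178 179 179 177 178 177 176 177]
[214 230 231 232 232 232  88  89  88  89  89  88] [180 178 177 179 179 175 174 157  95  79  84  84  88  90  88  87  89  87
  88  88  89  84  85  81  86 135 177 179 178 180 178 178 178 177 176]
```

Request:
{"op": "play_rows", "data": {
  "increments": [
    {"slide": [-1.1, 1.4, 0], "angular": [0.2, 0, 0], "claw": -1},
    {"slide": [0, 0, 0], "angular": [0, 0, 0], "claw": -1},
    {"slide": [0, 0, 25], "angular": [0, 0, 0], "claw": -1},
    {"slide": [0, 0, 25], "angular": [0, 0, 0], "claw": -1},
    {"slide": [0, 0, 15], "angular": [0, 0, 0], "claw": -1},
    {"slide": [0, 0, 10], "angular": [0, 0, 0], "claw": -1},
    {"slide": [0, 0, 5], "angular": [0, 0, 0], "claw": -1},
    {"slide": [0, 0, 0], "angular": [0, 0, 0], "claw": -1}
  ]
}}

```text
time: 12.3
ee_pos: [0.4298, -0.3162, 0.1997]
tcp_rot: [180.0, -0.0, 64.4]
wrist_force: [-0.8, 0.3, -0.5]
opening: 0.0152
grasp_force: 68.9
```

Request:
{"op": "play_rows", "data": {
  "increments": [
    {"slide": [0, 0, 15], "angular": [0, 0, 0], "claw": -1},
    {"slide": [0, 0, 20], "angular": [0, 0, 0], "claw": -1},
    {"slide": [0, 0, 15], "angular": [0, 0, 0], "claw": -1},
    {"slide": [0, 0, 10], "angular": [0, 0, 0], "claw": -1},
    {"slide": [0, 0, 7], "angular": [0, 0, 0], "claw": -1},
    {"slide": [0, 0, 5], "angular": [0, 0, 0], "claw": -1},
    {"slide": [0, 0, 0], "angular": [0, 0, 0], "claw": -1}
  ]
}}

```text
time: 13.0
ee_pos: [0.43, -0.3166, 0.1282]
tcp_rot: [179.9, -0.0, 64.4]
wrist_force: [-0.3, -0.4, -0.3]
opening: 0.0151
grasp_force: 68.8
```

Request:
{"op": "play_rows", "data": {
  "increments": [
    {"slide": [0, 0, 0.4], "angular": [0, 0, 0], "claw": -1},
    {"slide": [0, 0, 0], "angular": [0, 0, 0], "claw": 0},
    {"slide": [0, 0, 0], "angular": [0, 0, 0], "claw": 0.3},
    {"slide": [0, 0, 0], "angular": [0, 0, 0], "claw": 0.3},
    {"slide": [0, 0, 0], "angular": [0, 0, 0], "claw": 0.3},
    {"slide": [0, 0, -15], "angular": [0, 0, 0], "claw": 0.3},
    {"slide": [0, 0, -30], "angular": [0, 0, 0], "claw": 0.3},
    {"slide": [0, 0, -30], "angular": [0, 0, 0], "claw": 0.3}
  ]
}}

```text
time: 13.8
ee_pos: [0.4295, -0.3162, 0.2041]
tcp_rot: [180.0, -0.0, 64.4]
wrist_force: [1.2, -0.3, 0.5]
opening: 0.0553
grasp_force: 0.0
```

Request:
{"op": "play_rows", "data": {
  "increments": [
    {"slide": [0, 0, -30], "angular": [0, 0, 0], "claw": 0},
    {"slide": [0, 0, -30], "angular": [0, 0, 0], "claw": 0},
    {"slide": [0, 0, -30], "angular": [0, 0, 0], "claw": 0},
    {"slide": [0, 0, 0], "angular": [0, 0, 8], "claw": -1},
    {"slide": [0, 0, 0], "angular": [0, 0, 8], "claw": -1}
  ]
}}

```text
time: 14.3
ee_pos: [0.43, -0.3166, 0.2949]
tcp_rot: [179.8, -0.0, 48.0]
wrist_force: [0.6, -0.3, 0.2]
opening: 0.0145
grasp_force: 0.0
```

```bash
python3 - <<'E'
from go import *
y=np.radians(-16.1);xc=np.array([np.cos(y),np.sin(y),0]);yc=np.array([-np.sin(y),np.cos(y),0]);zc=np.array([0,0,1.])
O=np.array([.600,.082,0]); hg=O+.108*xc+.093*zc; print('hinge',hg)
for th in (.5,.8,1.1,1.4):
    print(th,'lip c',hg-xc*(.171*np.cos(th)+.004*np.sin(th))+zc*(.171*np.sin(th)-.004*np.cos(th)))
go([.40,.14,.26],[180,0,-16.1])
s,i=cap('side','side2'); t,_=cap('top','top2')
# lid check in top view: white blob of lid
m=(t.min(2)>185).astype(np.uint8)[130:280,230:370]; n,l,st,ce=cv2.connectedComponentsWithStats(m); print(st[1:][st[1:,4]>60]+[230,130,0,0,0])
# rod in side view
a,_=load('side0'); r=slice(295,345),slice(280,330); print('rod diff side',(cv2.absdiff(s,a).max(2)[r]>40).sum())
o=np.zeros((480,800,3),np.uint8); o[:, :400]=cv2.resize(s[140:360,230:413],(400,480)); o[:,400:]=cv2.resize(t[125:290,230:370][:, :],(400,480)); cv2.imwrite('pics/c4.png',o[:,:,::-1])
E
```

```text
hinge [0.70376415 0.05205002 0.093     ]
0.5 lip c [0.55774078 0.0941975  0.17147144]
0.8 lip c [0.58654307 0.08588414 0.21288106]
1.1 lip c [0.62581636 0.07454849 0.24358207]
1.4 lip c [0.6720525  0.06120311 0.26083204]
pose [ 0.43   -0.3166  0.2949] [ 1.798e+02 -4.000e-02  4.805e+01] q [-36.4   3.8  13.9  99.8   0.   95.6] slide [ 319.5 -327.7   33.9] rot [ 0.16 -0.14 64.15] F [ 0.6 -0.3  0.2] 0.014509166384856335
[]
rod diff side 255
```

View pics/c4.png

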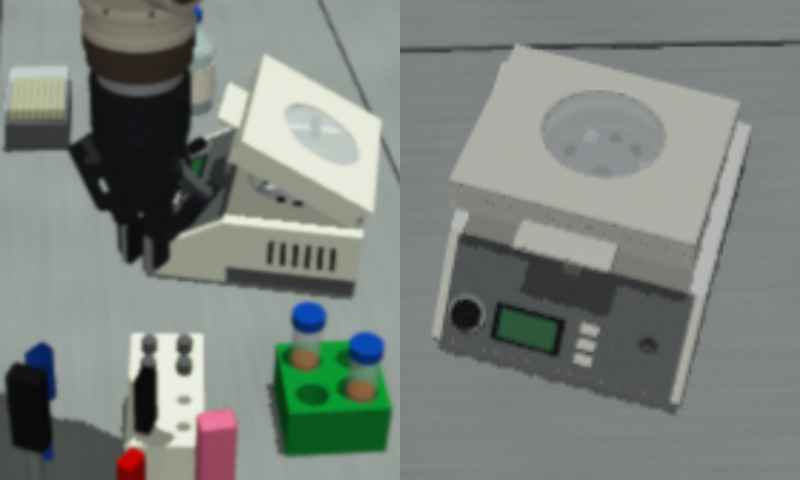

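The views show the lid ajar at about 0.5 rad. The rod stands home in the rack at crop (146,385), and the tubes are untouched. Next I'll turn the tool and head for the lip.

Request:
{"op": "play_rows", "data": {
  "increments": [
    {"slide": [0, 0, 0], "angular": [0, 0, 8], "claw": -1},
    {"slide": [0, 0, 0], "angular": [0, 0, 8], "claw": -1},
    {"slide": [0, 0, 0], "angular": [0, 0, 8], "claw": -1},
    {"slide": [0, 0, 0], "angular": [0, 0, 8], "claw": -1},
    {"slide": [0, 0, 0], "angular": [0, 0, 8], "claw": -1},
    {"slide": [0, 0, 0], "angular": [0, 0, 8], "claw": -1},
    {"slide": [0, 0, 0], "angular": [0, 0, 8], "claw": -1},
    {"slide": [0, 0, 0], "angular": [0, 0, 8], "claw": -1}
  ]
}}

```text
time: 15.2
ee_pos: [0.4296, -0.3163, 0.293]
tcp_rot: [-180.0, -0.0, -15.7]
wrist_force: [0.3, -0.3, -0.1]
opening: 0.0
grasp_force: 0.0
```

```bash
cat > lid.py <<'E'
from go import *
y=np.radians(-16.1);xc=np.array([np.cos(y),np.sin(y),0]);yc=np.array([-np.sin(y),np.cos(y),0]);zc=np.array([0,0,1.])
hg=np.array([.600,.082,0])+.108*xc+.093*zc
def rot(ph):
    p=np.radians(ph); z=np.cos(p)*xc-np.sin(p)*zc; x=np.sin(p)*xc+np.cos(p)*zc
    return np.column_stack([x,np.cross(z,x),z])
def tgt(th,ph,r=.16,drop=0,back=0):
    R=rot(ph); C=hg-xc*r*np.cos(th)+zc*(r*np.sin(th)-drop)-R[:,2]*back
    return C-.019*R[:,2]-.011*R[:,0],Ro.from_matrix(R).as_euler('xyz',degrees=True)
E
python3 - <<'E'
from lid import *
_,t=load('top2'); print('lip front mid proj (obs ~287,212.7):',proj(t,hg-xc*.185*np.cos(.5)+zc*(.185*np.sin(.5)+.004)))
for th in (.4,.45,.55,.6): print(th,proj(t,hg-xc*.185*np.cos(th)+zc*(.185*np.sin(th)+.004)))
G,e=tgt(.5,25,drop=.015,back=.08); print('pre',G,e); print('in',tgt(.5,25,drop=.015)[0],'end',tgt(1.33,45)[0])
go([.36,.16,.30],[180,0,-16.1])
E
```

```text
lip front mid proj (obs ~287,212.7): [[286.7576152 213.7801164]]
0.4 [[286.43169817 218.91235174]]
0.45 [[286.56320672 216.44112161]]
0.55 [[287.015633   210.93431018]]
0.6 [[287.33771071 207.90970972]]
pre [0.47818619 0.11715975 0.18657791] [180.  -65.  -16.1]
in [0.54784712 0.09705315 0.15276845] end [0.64672329 0.06851401 0.25404059]
pose [ 0.4296 -0.3163  0.293 ] [-1.80e+02 -4.00e-02 -1.57e+01] q [-36.4   3.8  13.7  99.8   0.  159.3] slide [-195.9 -439.7   -7.1] rot [-0.   -0.04  0.4 ] F [ 0.3 -0.3 -0.1] 4.844162928880567e-05
```

Request:
{"op": "play_rows", "data": {
  "increments": [
    {"slide": [0, 0, 0], "angular": [0, 0, -8.5], "claw": -1},
    {"slide": [0, 0, 0], "angular": [0, 0, -8.5], "claw": -1},
    {"slide": [0, 0, 0], "angular": [0, 0, -8.5], "claw": -1},
    {"slide": [0, 0, 0], "angular": [0, 0, -8.5], "claw": -1},
    {"slide": [0, 0, 0], "angular": [0, 0, -8.5], "claw": -1},
    {"slide": [0, 0, 0], "angular": [0, 0, -8.5], "claw": -1},
    {"slide": [0, 0, 0], "angular": [0, 0, -8.5], "claw": -1},
    {"slide": [0, 0, 0], "angular": [0, 0, -8.5], "claw": -1}
  ]
}}

```text
time: 16.0
ee_pos: [0.4296, -0.3163, 0.293]
tcp_rot: [180.0, -0.0, 53.0]
wrist_force: [-0.0, 0.6, 0.7]
opening: -0.0
grasp_force: 0.0
```

Request:
{"op": "play_rows", "data": {
  "increments": [
    {"slide": [0, 0, 0], "angular": [0, 0, -8.5], "claw": -1},
    {"slide": [0, 0, 0], "angular": [0, 0, -8.5], "claw": -1},
    {"slide": [0, 0, 0], "angular": [0, 0, -8.5], "claw": -1},
    {"slide": [0, 0, 0], "angular": [0, 0, -8.5], "claw": -1},
    {"slide": [0, 0, 0], "angular": [0, 0, -8.5], "claw": -1},
    {"slide": [0, 0, 0], "angular": [0, 0, -8.5], "claw": -1},
    {"slide": [0, 0, 0], "angular": [0, 0, -8.5], "claw": -1},
    {"slide": [0, 0, 0], "angular": [0, 0, -8.5], "claw": -1}
  ]
}}

```text
time: 16.8
ee_pos: [0.4296, -0.3163, 0.293]
tcp_rot: [180.0, 0.0, 121.0]
wrist_force: [-0.1, -0.1, -0.5]
opening: -0.0004
grasp_force: 0.0
```

Request:
{"op": "play_rows", "data": {
  "increments": [
    {"slide": [0, 0, 0], "angular": [0, 0, -8.5], "claw": -1},
    {"slide": [0, 0, 0], "angular": [0, 0, -8.5], "claw": -1},
    {"slide": [0, 0, 0], "angular": [0, 0, -8.5], "claw": -1},
    {"slide": [0, 0, 0], "angular": [0, 0, -8.5], "claw": -1},
    {"slide": [0, 0, 0], "angular": [0, 0, -8.5], "claw": -1},
    {"slide": [0, 0, 0], "angular": [0, 0, 0], "claw": -1}
  ]
}}

```text
time: 17.4
ee_pos: [0.4296, -0.3163, 0.2929]
tcp_rot: [180.0, 0.0, 163.2]
wrist_force: [0.1, -0.0, 0.1]
opening: -0.0001
grasp_force: 0.0
```

```bash
sed -i 's/x=np.sin(p)\*xc+np.cos(p)\*zc/x=-np.sin(p)*xc-np.cos(p)*zc/; s/-.011\*R/+.011*R/' lid.py; python3 - <<'E'
from lid import *
_,e=tgt(.5,90); go([.36,.16,.30],e)
for ph in (90,25): print(rot(ph).round(2).tolist())
E
```

```text
pose [ 0.4296 -0.3163  0.2929] [1.8000e+02 4.0000e-02 1.6321e+02] q [-36.4   3.9  13.7  99.8   0.  -19.6] slide [204.3 435.9  -7.2] rot [ 0.    0.04 -0.69] F [ 0.1 -0.   0.1] -9.813776589134625e-05
[[-0.96, 0.28, 0.0], [0.28, 0.96, -0.0], [-0.0, 0.0, -1.0]]
[[-0.41, 0.28, 0.87], [0.12, 0.96, -0.25], [-0.91, 0.0, -0.42]]
```

Request:
{"op": "play_rows", "data": {
  "increments": [
    {"slide": [12, 26, 0], "angular": [0, 0, 0], "claw": -1},
    {"slide": [19, 40, 0], "angular": [0, 0, 0], "claw": -1},
    {"slide": [19, 40, 0], "angular": [0, 0, 0], "claw": -1},
    {"slide": [19, 40, 0], "angular": [0, 0, 0], "claw": -1},
    {"slide": [19, 40, 0], "angular": [0, 0, 0], "claw": -1},
    {"slide": [19, 40, 0], "angular": [0, 0, 0], "claw": -1},
    {"slide": [19, 40, 0], "angular": [0, 0, 0], "claw": -1},
    {"slide": [19, 40, 0], "angular": [0, 0, 0], "claw": -1}
  ]
}}

```text
time: 18.2
ee_pos: [0.3806, 0.0203, 0.2929]
tcp_rot: [180.0, 0.1, 162.7]
wrist_force: [0.9, 1.0, 0.2]
opening: -0.0002
grasp_force: 0.0
```

Request:
{"op": "play_rows", "data": {
  "increments": [
    {"slide": [19, 40, 0], "angular": [0, 0, 0], "claw": -1},
    {"slide": [19, 40, 0], "angular": [0, 0, 0], "claw": -1},
    {"slide": [15, 32, 0], "angular": [0, 0, 0], "claw": -1},
    {"slide": [6, 16, 0], "angular": [0, 0, 0], "claw": -1},
    {"slide": [0, 0, 0], "angular": [0, -8, 0], "claw": -1},
    {"slide": [0, 0, 0], "angular": [0, -8, 0], "claw": -1},
    {"slide": [0, 0, 0], "angular": [0, -8, 0], "claw": -1},
    {"slide": [0, 0, 0], "angular": [0, -8, 0], "claw": -1}
  ]
}}

```text
time: 19.0
ee_pos: [0.3627, 0.1584, 0.2936]
tcp_rot: [179.7, 32.4, 162.6]
wrist_force: [-0.1, -0.3, 0.1]
opening: -0.0
grasp_force: 0.0
```

Request:
{"op": "play_rows", "data": {
  "increments": [
    {"slide": [0, 0, 0], "angular": [0, -8, 0], "claw": -1},
    {"slide": [0, 0, 0], "angular": [0, -8, 0], "claw": -1},
    {"slide": [0, 0, 0], "angular": [0, -8, 0], "claw": -1},
    {"slide": [0, 0, 0], "angular": [0, -8, 0], "claw": -1},
    {"slide": [0, 0, 0], "angular": [0, 0, 0], "claw": -1},
    {"slide": [0, 0, 0], "angular": [0, 0, 0], "claw": -1}
  ]
}}

```text
time: 19.6
ee_pos: [0.3624, 0.1588, 0.2925]
tcp_rot: [179.7, 63.8, 162.7]
wrist_force: [1.0, -0.7, 0.4]
opening: -0.0001
grasp_force: 0.0
```

```bash
python3 - <<'E'
from lid import *
go(*tgt(.5,25,drop=.015,back=.08))
E
```

```text
pose [0.3624 0.1588 0.2925] [179.75  63.82 162.7 ] q [ 59.6 -47.1 -40.6  71.3 -60.8  61.8] slide [ 40.9  -6.  157.1] rot [-0.83 -1.18 -0.52] F [ 1.  -0.7  0.4] -0.00014486812568328074
```

Request:
{"op": "play_rows", "data": {
  "increments": [
    {"slide": [0, -2, 25], "angular": [-0.8, -1.2, -0.5], "claw": -1},
    {"slide": [5, -2, 30], "angular": [0, 0, 0], "claw": -1},
    {"slide": [15, -2, 30], "angular": [0, 0, 0], "claw": -1},
    {"slide": [15, 0, 30], "angular": [0, 0, 0], "claw": -1},
    {"slide": [6, 0, 30], "angular": [0, 0, 0], "claw": -1},
    {"slide": [0, 0, 12], "angular": [0, 0, 0], "claw": -1},
    {"slide": [0, 0, 0], "angular": [0, 0, 0], "claw": -1}
  ]
}}

```text
time: 20.3
ee_pos: [0.4829, 0.1322, 0.1906]
tcp_rot: [-178.6, 64.7, 163.7]
wrist_force: [0.1, -0.7, -0.5]
opening: 0.0001
grasp_force: 0.0
```

```bash
python3 - <<'E'
from lid import *
go(*tgt(.5,25,drop=.015,back=.08)); go(*tgt(.5,25,drop=.015))
E
```

```text
pose [0.4829 0.1322 0.1906] [-178.65   64.69  163.72] q [ 39.  -45.5 -55.6  30.6 -49.1  32.5] slide [  3.7 -15.7   1.8] rot [-1.52 -0.31 -0.07] F [ 0.1 -0.7 -0.5] 0.00014794139940289394
pose [0.4829 0.1322 0.1906] [-178.65   64.69  163.72] q [ 39.  -45.5 -55.6  30.6 -49.1  32.5] slide [  3.3 -13.6  81.8] rot [-1.52 -0.31 -0.07] F [ 0.1 -0.7 -0.5] 0.00014794139940289394
```

Request:
{"op": "play_rows", "data": {
  "increments": [
    {"slide": [3, -7, 10], "angular": [-1.5, -0.3, 0], "claw": -1},
    {"slide": [0, -7, 20], "angular": [0, 0, 0], "claw": -1},
    {"slide": [0, 0, 20], "angular": [0, 0, 0], "claw": -1},
    {"slide": [0, 0, 18], "angular": [0, 0, 0], "claw": -1},
    {"slide": [0, 0, 13], "angular": [0, 0, 0], "claw": -1},
    {"slide": [0, 0, 0], "angular": [0, 0, 0], "claw": -1}
  ]
}}

```text
time: 20.9
ee_pos: [0.5478, 0.0998, 0.1543]
tcp_rot: [179.9, 65.0, 163.8]
wrist_force: [-0.6, 0.3, 1.6]
opening: 0.0003
grasp_force: 0.0
```

```bash
python3 - <<'E'
from lid import *
go(*tgt(.5,25,drop=.015)); 
# arc plan from the planned 'in' pose: per-step tool-frame slides with pitch
ths=np.linspace(.5,1.33,9); phs=np.linspace(25,45,9)
P,_=tgt(.5,25,drop=.015); R=rot(25)
for k,(th,ph) in enumerate(zip(ths,phs)):
    G,_=tgt(th,ph); N=rot(ph); print(round(th,2),round(ph,1),(R.T@(G-P)*1000).round(1),np.degrees(Ro.from_matrix(R.T@N).as_rotvec()).round(2)); P,R=G,N
E
```

```text
pose [0.5478 0.0998 0.1543] [179.86  65.05 163.83] q [ 27.8 -39.  -58.8  13.  -38.8  22.1] slide [ 1.  -2.6  1.3] rot [ 0.08  0.05 -0.03] F [-0.6  0.3  1.6] 0.0002955182815355811
0.5 25.0 [-13.6   0.   -6.3] [0. 0. 0.]
0.6 27.5 [-17.3   0.    1.5] [-0.   2.5 -0. ]
0.71 30.0 [-17.2   0.    2.4] [ 0.   2.5 -0. ]
0.81 32.5 [-17.    0.    3.4] [-0.   2.5  0. ]
0.92 35.0 [-16.7  -0.    4.4] [ 0.   2.5 -0. ]
1.02 37.5 [-16.4  -0.    5.3] [-0.   2.5 -0. ]
1.12 40.0 [-16.    0.    6.2] [0.  2.5 0. ]
1.23 42.5 [-15.6   0.    7.1] [-0.   2.5 -0. ]
1.33 45.0 [-15.1   0.    8. ] [-0.   2.5 -0. ]
```

Request:
{"op": "play_rows", "data": {
  "increments": [
    {"slide": [-7, 0, -3], "angular": [0, 0, 0], "claw": -1},
    {"slide": [-7, 0, -3], "angular": [0, 0, 0], "claw": -1},
    {"slide": [-8.6, 0, 0.7], "angular": [0, 1.25, 0], "claw": -1},
    {"slide": [-8.6, 0, 0.8], "angular": [0, 1.25, 0], "claw": -1},
    {"slide": [-8.6, 0, 1.2], "angular": [0, 1.25, 0], "claw": -1},
    {"slide": [-8.6, 0, 1.2], "angular": [0, 1.25, 0], "claw": -1}
  ]
}}

```text
time: 21.5
ee_pos: [0.5652, 0.0952, 0.1998]
tcp_rot: [179.8, 60.1, 163.9]
wrist_force: [0.4, -0.2, -1.7]
opening: 0.0006
grasp_force: 0.7
```

```bash
python3 - <<'E'
from lid import *
go(*tgt(.71,30))
s,i=cap('side','side3'); t,j=cap('top','top3')
b,_=load('side2')
for im in (b,s):
    m=(im.min(2)>185).astype(np.uint8)[100:290,280:420]; n,l,st,ce=cv2.connectedComponentsWithStats(m); k=np.argsort(-st[1:,4])[:2]+1; print(st[k]+[280,100,0,0,0])
for th in (.5,.6,.7,.8): # lid right front top corner: 30 mm above hinge plane, right edge
    C=[hg-xc*(.157*np.cos(th)+.030*np.sin(th))+zc*(.157*np.sin(th)+.030*np.cos(th))-yc*yy for yy in (.1,-.1)]
    print(th,'side',proj(i,C).round(0).tolist())
E
```

```text
pose [0.5652 0.0952 0.1998] [179.83  60.13 163.93] q [ 24.8 -36.7 -49.3  24.6 -34.4  23.2] slide [ 1.3 -3.1  2.8] rot [0.19 0.13 0.02] F [ 0.4 -0.2 -1.7] 0.0005678853700110385
[[ 341  165   63   72 2474]
 [ 331  239   65   10  218]]
[[ 353  159   52   78 1585]
 [ 332  225   64   24  241]]
0.5 side [[328.0, 203.0], [340.0, 163.0]]
0.6 side [[330.0, 199.0], [342.0, 159.0]]
0.7 side [[334.0, 195.0], [345.0, 156.0]]
0.8 side [[337.0, 192.0], [348.0, 153.0]]
```

Request:
{"op": "play_rows", "data": {
  "increments": [
    {"slide": [-8.5, 0, 2.5], "angular": [0, 1.25, 0], "claw": -1},
    {"slide": [-8.5, 0, 2.5], "angular": [0, 1.25, 0], "claw": -1},
    {"slide": [-8.4, 0, 2.2], "angular": [0, 1.25, 0], "claw": -1},
    {"slide": [-8.4, 0, 2.2], "angular": [0, 1.25, 0], "claw": -1},
    {"slide": [-8.2, 0, 2.7], "angular": [0, 1.25, 0], "claw": -1},
    {"slide": [-8.2, 0, 2.7], "angular": [0, 1.25, 0], "claw": -1}
  ]
}}

```text
time: 22.2
ee_pos: [0.6033, 0.0843, 0.2326]
tcp_rot: [179.9, 52.6, 164.0]
wrist_force: [-1.7, 0.0, 0.8]
opening: -0.0
grasp_force: 0.6
```

Request:
{"op": "play_rows", "data": {
  "increments": [
    {"slide": [-8, 0, 3], "angular": [0, 1.25, 0], "claw": -1},
    {"slide": [-8, 0, 3], "angular": [0, 1.25, 0], "claw": -1},
    {"slide": [-7.8, 0, 3.5], "angular": [0, 1.25, 0], "claw": -1},
    {"slide": [-7.8, 0, 3.5], "angular": [0, 1.25, 0], "claw": -1}
  ]
}}

```text
time: 22.6
ee_pos: [0.6322, 0.076, 0.2489]
tcp_rot: [179.9, 47.6, 164.0]
wrist_force: [-0.5, 0.0, 1.1]
opening: 0.0001
grasp_force: 0.6
```

```bash
python3 - <<'E'
from lid import *
go(*tgt(1.23,42.5)); go(*tgt(1.36,45))
E
```

```text
pose [0.6322 0.076  0.2489] [179.95  47.64 164.03] q [ 16.3 -21.8 -27.6  41.4 -23.2  23.1] slide [-0.  -3.2  0.6] rot [0.15 0.14 0.09] F [-0.5  0.   1.1] 0.00012985356914883782
pose [0.6322 0.076  0.2489] [179.95  47.64 164.03] q [ 16.3 -21.8 -27.6  41.4 -23.2  23.1] slide [-18.5  -3.3  11.1] rot [0.15 2.64 0.09] F [-0.5  0.   1.1] 0.00012985356914883782
```

Request:
{"op": "play_rows", "data": {
  "increments": [
    {"slide": [-6, 0, 3.3], "angular": [0, 1, 0], "claw": -1},
    {"slide": [-6, 0, 3.5], "angular": [0, 1, 0], "claw": -1},
    {"slide": [-5, 0, 3.5], "angular": [0, 0.6, 0], "claw": -1},
    {"slide": [0, 0, 0], "angular": [0, 0, 0], "claw": -1}
  ]
}}

```text
time: 23.0
ee_pos: [0.6513, 0.0705, 0.2544]
tcp_rot: [179.9, 45.1, 164.0]
wrist_force: [-0.4, 0.5, 2.1]
opening: -0.0
grasp_force: 0.9
```

```bash
python3 - <<'E'
from lid import *
go(*tgt(1.36,45))
s,i=cap('side','side4'); t,j=cap('top','top4')
for th in (1.1,1.2,1.3,1.4):
    C=[hg-xc*(r*np.cos(th)+.030*np.sin(th))+zc*(r*np.sin(th)+.030*np.cos(th))-yc*.1 for r in (.157,0)]+[hg-xc*.157*np.cos(th)+zc*.157*np.sin(th)-yc*.1]
    print(th,'side TF,TR,BF',proj(i,C).round(0).tolist(),'top',proj(j,C).round(0).tolist())
cv2.imwrite('pics/c5.png',np.hstack([cv2.resize(s[100:290,270:460],(400,400)),cv2.resize(t[110:300,220:410],(400,400))])[:,:,::-1])
E
```

```text
pose [0.6513 0.0705 0.2544] [179.94  45.11 163.98] q [ 14.6 -17.8 -22.8  44.2 -21.1  22.6] slide [-1.1 -3.2  0.1] rot [0.12 0.11 0.06] F [-0.4  0.5  2.1] -4.764558131501936e-05
1.1 side TF,TR,BF [[352.0, 186.0], [379.0, 239.0], [363.0, 192.0]] top [[338.0, 190.0], [345.0, 180.0], [341.0, 180.0]]
1.2 side TF,TR,BF [[358.0, 185.0], [378.0, 240.0], [370.0, 190.0]] top [[340.0, 184.0], [345.0, 180.0], [343.0, 173.0]]
1.3 side TF,TR,BF [[364.0, 185.0], [378.0, 241.0], [376.0, 189.0]] top [[342.0, 178.0], [345.0, 181.0], [345.0, 166.0]]
1.4 side TF,TR,BF [[370.0, 185.0], [377.0, 242.0], [383.0, 188.0]] top [[343.0, 171.0], [345.0, 182.0], [347.0, 159.0]]
```

View pics/c5.png

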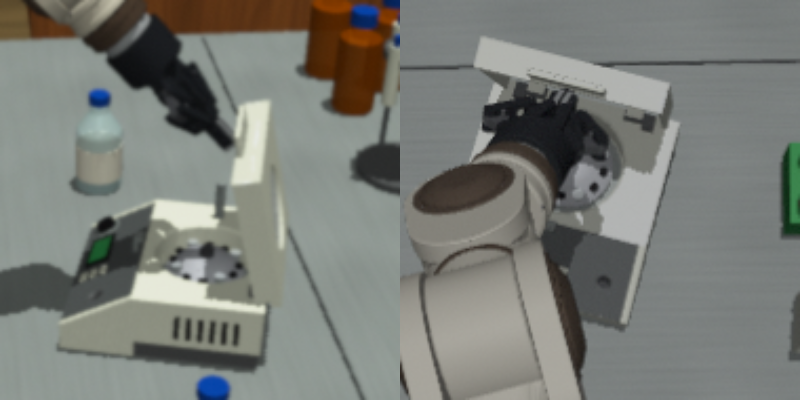

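```bash
python3 - <<'E'
from lid import *
_,i=load('side4');_,j=load('top4')
for th in (1.1,1.2,1.3,1.4):
    u=-xc*np.cos(th)+zc*np.sin(th); n=xc*np.sin(th)+zc*np.cos(th)
    C=[hg+u*.165+n*.03-yc*.1,hg+u*.165+n*.03+yc*.1,hg+u*.165-yc*.1]
    print(th,'top outer R (349,150) outer L (258,128) inner R (347,163)',proj(j,C).round(0).tolist(),'side outerR (398,148)',proj(i,C).round(0).tolist()[::2])
E
```

```text
1.1 top outer R (349,150) outer L (258,128) inner R (347,163) [[344.0, 167.0], [254.0, 144.0], [341.0, 181.0]] side outerR (398,148) [[374.0, 185.0], [362.0, 189.0]]
1.2 top outer R (349,150) outer L (258,128) inner R (347,163) [[346.0, 160.0], [256.0, 137.0], [343.0, 173.0]] side outerR (398,148) [[381.0, 184.0], [369.0, 187.0]]
1.3 top outer R (349,150) outer L (258,128) inner R (347,163) [[349.0, 152.0], [258.0, 129.0], [345.0, 166.0]] side outerR (398,148) [[389.0, 184.0], [376.0, 186.0]]
1.4 top outer R (349,150) outer L (258,128) inner R (347,163) [[351.0, 145.0], [261.0, 122.0], [347.0, 158.0]] side outerR (398,148) [[396.0, 185.0], [383.0, 185.0]]
```

The views show the lid standing open, and its corners in the top view match about 1.33 rad. I'll back away.

Request:
{"op": "play_rows", "data": {
  "increments": [
    {"slide": [2, 0, -5], "angular": [0, 0, 0], "claw": -1},
    {"slide": [0, 0, -15], "angular": [0, 0, 0], "claw": -1},
    {"slide": [0, 0, -30], "angular": [0, 0, 0], "claw": -1},
    {"slide": [0, 0, -30], "angular": [0, 0, 0], "claw": -1},
    {"slide": [0, 0, -30], "angular": [0, 0, 0], "claw": -1},
    {"slide": [0, 0, -15], "angular": [0, 0, 0], "claw": -1},
    {"slide": [0, 0, 0], "angular": [0, 0, 0], "claw": -1},
    {"slide": [0, 0, 0], "angular": [0, 0, 0], "claw": -1}
  ]
}}

```text
time: 23.9
ee_pos: [0.5642, 0.0951, 0.3395]
tcp_rot: [-180.0, 45.0, 164.1]
wrist_force: [0.8, -0.7, 0.1]
opening: -0.0001
grasp_force: 0.0
```

```bash
python3 - <<'E'
from lid import *
o=bot.get_obs(); print(o['ee_pos'],o['wrist_force'],o['time'])
a,_=load('side4'); s,_=cap('side','side5'); r=slice(140,250),slice(376,410); print('lid diff',(cv2.absdiff(a,s).max(2)[r]>40).sum())
b,_=load('side0')
for n,r in {'rod':(slice(300,345),slice(285,305)),'tubes':(slice(278,345),slice(355,410)),'bottle':(slice(142,195),slice(303,330)),'tipbox':(slice(168,210),slice(230,265))}.items(): print(n,(cv2.absdiff(b,s).max(2)[r]>60).sum())
t,_=cap('top','top5'); t0,_=load('top0'); print('rod top diff',(cv2.absdiff(t,t0).max(2)[255:285,455:480]>60).sum())
E
```

```text
[0.56424631 0.09514838 0.33946688] [ 0.76715275 -0.68758798  0.14874334] 23.9
lid diff 53
rod 0
tubes 0
bottle 0
tipbox 0
rod top diff 3
```

```bash
python3 - <<'E'
from lid import *
a,_=load('top4');b,_=load('top5');d=cv2.absdiff(a,b).max(2); print('lid right corner diff',(d[140:170,325:352]>40).sum())
s,_=cap('side','side6'); c,_=load('side5'); print('still',(cv2.absdiff(s,c).max(2)[140:250,376:410]>40).sum())
if (d[140:170,325:352]>40).sum()<25: print(bot.job_done())
E
```

```text
lid right corner diff 0
still 0
the job is handed in; nothing more can be done
None
```

I tripped the catch with the rod, stood the rod back home in its rack place, and raised the lid to about 1.33 rad (measured in the top view). The rod, tubes, bottle and tip box were unchanged in the camera views. I handed the job in at about 24 s of the 61 s allowed; no verdict came back.

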